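Fetch the garlic press from behind the spice jars

ROBOT

A 7-joint arm with a two-finger parallel gripper is mounted at the origin on the work surface; the furniture and walls round the work are solid. World frame = base frame: x ahead of the robot, y to its left, z up, the work surface at z = 0. Lengths are in mm, angles in rad, forces in N, time in s.
With the tool pointing down it reaches from about 400 to 850 mm from the base axis. Payload 10.4 kg.
Tool frame: the origin (TCP) lies midway between the tips of the shut fingers; the grasp point (between the pads) lies 19 mm behind it; z points along the fingers, y is the line along which they close (so a half turn about z gives the same grasp; the last joint's range is limited). The gripper opens to 87 mm and grips with 3 to 60 N. Pads are 19 mm wide; open, the fingers measure 117 mm over their backs; the gripper's body (75 mm by 190 mm) begins 51 mm behind the grasp point.
Start: joints at [-1.223, 0.332, -0.065, 1.46, 0.022, 1.35, -0.088], TCP at [226.465, 582.555, 184.776] pointing down, gripper open.
Joint ranges: [-2.6, 2.6], [-0.5, 2.12], [-1.47, 1.34], [0.16, 2.42], [-1.27, 4.41], [0.06, 2.06], [-2.6, 2.6]. Speed limits (rad/s): [2.22, 2.22, 2.79, 2.79, 3.14, 3.14, 3.14].

INTERFACE

Orientations are given as a unit quaternion [x, y, z, w].
In Python, from bench import get_state, imaging, ticket, models gives the robot as it stands. The module is installed in compiled form; this text tells all that it offers.
- The arm moves only by the tool servo_tool, never from a script. Its argument "plan" is a list of rows, each a list of 7 numbers: the shift along the tool's x, y, z as a fraction of full scale, then the turn, a rotation vector about the tool's x, y, z as a fraction of full scale, then the opening, from -1 (shut) to 1 (fully open). A call has 1 to 5 rows; each row is the pose to reach, as a shift and turn from the pose commanded when the call began, along the tool's axes at that moment, turning the shorter way round; what a row does not reach only later rows make up. Full scale, the value 1, is 250 mm for a shift and 180 degrees for a turn. A row lasts 1/12 s, in which the tool goes at most 41.7 mm and 7.16 degrees, less where a joint would pass 70% of its speed; a pose out of reach is approached as far as the arm can. A call with a number of a shift or a turn outside -1 to 1 is refused whole. A call with a gripper value outside its range is refused whole. The fingers move at their own pace and stop on an object; "squeeze" is the grip in N (left out, the last holds). Time passes only in rows, so rows that repeat a pose let the fingers close. It gives the time, the measured TCP pose, the force, the opening and the grip force at its end, in the units of the state.
- get_state(): the state, without advancing time (a new reading comes with each control period).
- imaging.capture(name): name is "scene" or "top"; returns (picture, depth): 400x640x3 uint8, red, green, blue; 400x640 float32, mm along the optical axis (not along the pixel's ray), 0 where there is no reading.
- imaging.get_calibration(name): a dict with "camera_matrix" (3x3 intrinsics, pixels), "rvec" (rotation vector, rad) and "tvec" (3), from world to camera coordinates, as OpenCV has them. Camera axes: x right, y down, z forward; pixel columns grow to the right and rows downward; lengths in mm; the calibration is good to about 2 mm. A picture is of the moment at which its call begins. get_calibration takes no time and is no camera call.
- ticket.finish_job(): hands the job in; it is judged then, once.
Trained networks look in the newest picture that a camera, given by its name, has taken for a name from the list of things; names that differ only in an ending like _2 or _b are one class to them, and where a whole thing is asked for, a point or a joint stands for the part that bears it (a point fixed in the world has none). Each returns a list of dicts, best first, with "conf" (0 to 1); they miss things now and then, are a little off and sometimes report something else, mostly with a low value. They report only what shows in the picture. A call takes as long as a camera call. They do not tell look-alikes from the thing itself.
- models.look_for(label, camera): "bbox" ([left, top, right, bottom] in pixels, round what is visible of it).
The state is a dict: "time_s": time; "joints": joint angles; "joint_velocities": joint speeds; "joint_efforts": joint torques, N m; "ee_pos": TCP position; "tool_rot": TCP orientation; "ft_force": force on the tool from outside, world axes, zero at the start; "ft_torque": the same for the moment, N m; "grip_width": finger opening in mm; "gripper_force": force on a finger pad.
Only numpy, scipy, OpenCV 4.12 (cv2) and the standard library are available. Lean on these libraries where they do the work, as an engineer would, in place of code of your own. Each camera call takes 0.05 s, during which the arm holds its last target. There are 200 camera calls.

TASK

I need the garlic press that lies in the rack behind the two spice jars and the salt shaker. First take those three out and stand them upright on the steel tray, then lay the press flat and lengthwise on the free part of the chopping board, and finally put each jar and the shaker back into the very well it came from. Leave the garlic bulb and the little bowl on the board where they are.

Things in the scene. Friction and masses are not known exactly. Their poses are not given: they have to be found in the camera images.
- spice_rack: oak spice rack, block 118 x 198 x 28 mm, steel bar handle at each end (222 mm in all), fixed. Origin: centre of its underside; x to its back, y along it. Front: top z=24 mm, three round wells 52 mm wide at x=-25, y=-62, 0, +62 mm, floor z=10 mm. Behind: trough 46 x 176 mm at x=+29 mm, floor z=24 mm, rim z=28 mm. Between a standing jar and the press are only about 12 mm, too little for a finger.
- jar_green: round spice jar with black cap and black-and-green label, 41 mm diameter, 105 mm high, 0.11 kg. Origin: centre of its underside, z up; round, so yaw does not matter. At the start it stands in one of the rack's three wells (which one varies). 
- jar_red: round spice jar with dark brown cap, red-and-blue on top, and blue-red-cream label, 41 mm diameter, 105 mm high, 0.11 kg. Origin: centre of its underside, z up; round, so yaw does not matter. At the start it stands in one of the rack's three wells (which one varies). 
- salt_shaker: glass salt shaker with domed steel cap, 44 mm diameter below, narrowing to 34 mm at the cap (above 66 mm), 90 mm high, 0.1 kg. Origin: centre of its underside, z up; round, so yaw does not matter. At the start it stands in one of the rack's three wells (which one varies). 
- garlic_press: bright steel garlic press lying flat in the trough of the rack, 39 x 166 x 19 mm, 0.24 kg, its arm does not move. Origin: centre of its underside; y along its length, z up. Pinch it at the middle across the two handles (along its own x, about 28 mm wide there).
- steel_tray: empty oblong steel tray, 120 x 250 mm, rim 14 mm high, floor 2 mm thick, fixed. Origin: centre of its underside; y along its length. On the robot's left or right.
- chopping_board: wooden chopping board, 250 x 360 x 22 mm, fixed. Origin: centre of its underside, top at z=22 mm; y along its length, pointing roughly towards the robot. On the other side than the tray. Garlic bulb and bowl stand on its near part (y above 45 mm), the rest is free.
- garlic_bulb: garlic bulb, 52 mm, on the chopping board, loose; leave it. Origin: its underside.
- prep_bowl: small cream bowl, 115 mm wide, 50 mm high, on the chopping board, loose; leave it. Origin: centre of its underside.
Things that resemble listed ones, but are neither listed nor needed, are in the scene too. Of the things shaped like the garlic_press, the steel one is meant.

How it is judged:
By the outcome, as a careful person would: the job done as asked, in the order asked, and still so for the second after the job is handed in, with the robot touching nothing.
It also fails if it takes over 144 s, if anything falls off the work surface, if the arm or the gripper's body presses on something with over 40 N, if the wrist force passes 120 N, or if a joint passes its speed limit or range.

## Working session

There is one attempt and no reset: what is moved stays moved. The work goes in short steps, Python scripts to look and compute and a tool call to move; the robot and the scene stay as the last step left them, time stands still between calls to the robot, and variables do not carry over. Pictures are saved under pics/ and viewed, at most 14 in all, crops included, and the job is handed in when it is done.

Besides the shell and the picture viewer there is one more tool, called after "Request:" in YAML: its name, and indented under it one key for each argument. servo_tool: Moves the arm, as the interface text tells. Shift numbers are shares of 250 mm and turn numbers shares of 180 degrees, none past 1 either way. Its arguments: {"type":"object","properties":{"plan":{"type":"array"},"squeeze":{"type":"number"}},"required":["plan"]}

```bash
mkdir -p pics; cat > h.py <<'E'
import numpy as np, cv2
from bench import get_state, imaging, ticket, models
from scipy.spatial.transform import Rotation as R
def cal(n):
    c=imaging.get_calibration(n); return np.array(c["camera_matrix"]),cv2.Rodrigues(np.array(c["rvec"],float))[0],np.array(c["tvec"],float).ravel()
def cloud(n,d):
    K,Rm,t=cal(n); v,u=np.mgrid[:400,:640]
    p=np.stack([(u-K[0,2])/K[0,0]*d,(v-K[1,2])/K[1,1]*d,d],-1)
    w=(p-t)@Rm; w[d==0]=np.nan; return w
def cap(n,save=None):
    p,d=imaging.capture(n)
    if save: cv2.imwrite(f"pics/{save}.png",cv2.cvtColor(p,cv2.COLOR_RGB2BGR))
    return p,d,cloud(n,d)
def st():
    s=get_state(); print({k:np.round(s[k],4).tolist() for k in("time_s","ee_pos","tool_rot","joints","ft_force","grip_width","gripper_force")}); return s
E
python3 - <<'E'
from h import *
st()
names="spice_rack jar_green jar_red salt_shaker garlic_press steel_tray chopping_board garlic_bulb prep_bowl".split()
for c in("scene","top"):
    p,d,w=cap(c,c+"0"); np.save(c+"0.npy",w)
    for n in names:
        for r in models.look_for(n,c)[:4]:
            b=np.array(r["bbox"]).astype(int); u,v=(b[0]+b[2])//2,(b[1]+b[3])//2
            print(c,n,round(r["conf"],2),b.tolist(),np.round(w[min(v,399),min(u,639)]).tolist())
E
```

```text
{'time_s': 0.0, 'ee_pos': [226.3209, 582.1234, 183.9566], 'tool_rot': [0.1843, 0.9829, -0.0007, -0.0001], 'joints': [-1.2226, 0.3329, -0.0647, 1.4609, 0.0216, 1.3499, -0.0885], 'ft_force': [0.4674, -0.3843, -0.4056], 'grip_width': 87.0046, 'gripper_force': 0.0}
scene spice_rack 0.92 [308, 173, 379, 213] [481.0, -37.0, 31.0]
scene jar_green 0.53 [334, 167, 349, 197] [470.0, -34.0, 89.0]
scene jar_red 0.75 [322, 162, 334, 191] [483.0, 22.0, 76.0]
scene jar_red 0.71 [351, 175, 366, 204] [478.0, -91.0, 82.0]
scene salt_shaker 0.75 [352, 176, 366, 206] [482.0, -93.0, 70.0]
scene garlic_press 0.93 [353, 284, 392, 339] [178.0, -302.0, -1.0]
scene garlic_press 0.48 [330, 165, 371, 193] [548.0, -25.0, 32.0]
scene garlic_press 0.36 [312, 173, 378, 215] [487.0, -42.0, 23.0]
scene chopping_board 0.62 [363, 183, 477, 300] [440.0, -323.0, 21.0]
scene garlic_bulb 0.52 [431, 260, 447, 275] [353.0, -404.0, 64.0]
scene garlic_bulb 0.43 [336, 166, 349, 198] [474.0, -35.0, 86.0]
scene prep_bowl 0.73 [375, 228, 415, 266] [374.0, -272.0, 32.0]
top spice_rack 0.55 [285, 137, 349, 175] [492.0, -24.0, 113.0]
top jar_green 0.73 [306, 148, 324, 171] [481.0, -18.0, 118.0]
top jar_red 0.72 [292, 151, 304, 170] [479.0, 37.0, 114.0]
top salt_shaker 0.48 [330, 153, 342, 170] [479.0, -85.0, 100.0]
top garlic_press 0.94 [399, 236, 405, 280] [171.0, -305.0, 0.0]
top garlic_press 0.59 [185, 236, 225, 264] [204.0, 344.0, 17.0]
top garlic_press 0.57 [295, 139, 340, 157] [544.0, -26.0, 31.0]
top garlic_press 0.29 [292, 150, 306, 170] [478.0, 33.0, 119.0]
top steel_tray 0.87 [191, 143, 234, 216] [445.0, 334.0, 2.0]
top chopping_board 0.67 [361, 118, 448, 221] [472.0, -323.0, 17.0]
top garlic_bulb 0.67 [424, 194, 440, 205] [359.0, -400.0, 61.0]
top prep_bowl 0.73 [378, 183, 415, 216] [365.0, -288.0, 31.0]
```

```bash
python3 - <<'E'
import cv2
a=cv2.imread("pics/scene0.png")[140:340,250:510]; cv2.imwrite("pics/s0.png",cv2.resize(a,None,fx=3,fy=3,interpolation=2)[:600,:780])
a=cv2.imread("pics/top0.png")[100:290,170:460]; cv2.imwrite("pics/t0.png",cv2.resize(a,None,fx=2.7,fy=2.7,interpolation=2))
E
```

```text
(no output)
```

View pics/s0.png

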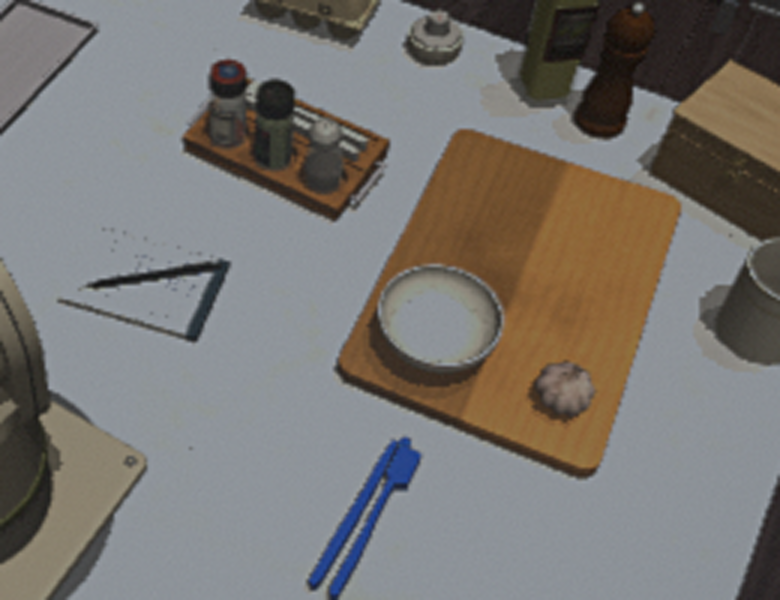

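View pics/t0.png

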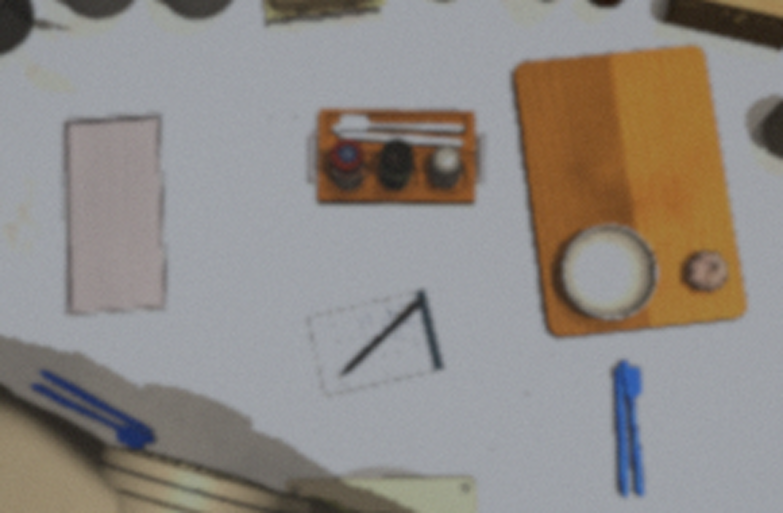

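View pics/top0.png

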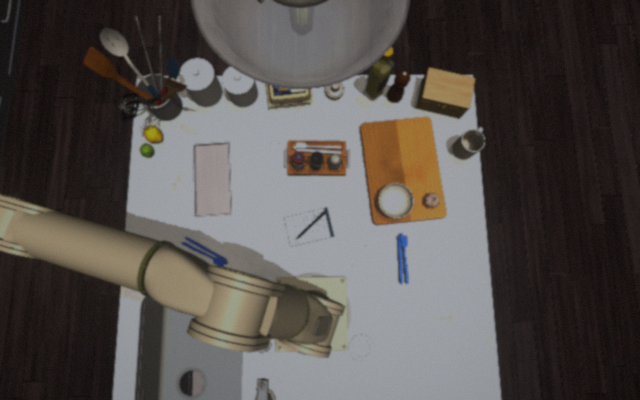

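View pics/scene0.png

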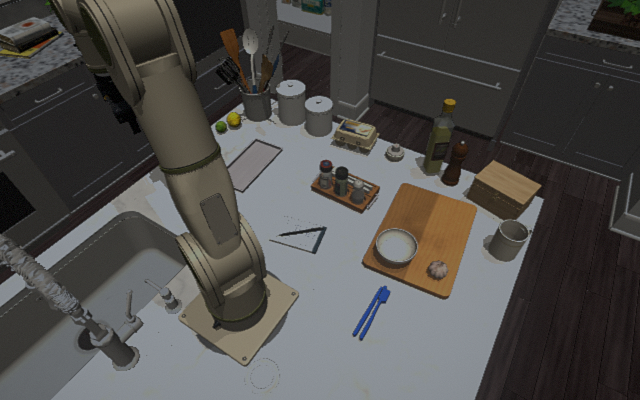

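The scene shows red (left, +y), green (middle) and the shaker (right) in the rack, with the steel press behind them at top-crop (400,128). The tray is on the robot's left at top-crop (115,213) and the board on its right, with the bowl and bulb on its near part. The blue presses are decoys.

```bash
cat > fit.py <<'E'
from h import *
def rect(P,tag):
    (c,s,a)=cv2.minAreaRect(P.astype(np.float32)); print(tag,np.round(c,1),np.round(s,1),round(a,2),len(P))
if __name__=="__main__":
    for c in("scene","top"):
        w=np.load(c+"0.npy"); img=cv2.cvtColor(cv2.imread(f"pics/{c}0.png"),cv2.COLOR_BGR2HSV)
        f=w.reshape(-1,3); f=f[~np.isnan(f[:,0])]
        x,y,z=f.T
        m=(x>380)&(x<620)&(y>-190)&(y<150)
        print(c,"table z",np.median(z[m&(abs(z)<12)]))
        rect(f[m&(z>14)&(z<36)][:,:2],"rack")
        t=f[m&(z>85)]
        for a,b in((15,70),(-45,10),(-110,-60)):
            q=t[(t[:,1]>a)&(t[:,1]<b)]; zt=np.percentile(q[:,2],95); q2=q[q[:,2]>zt-8]
            print(" jar",np.round(np.r_[q2.mean(0),np.ptp(q2,axis=0)],1),len(q2))
        m=(x>300)&(x<680)&(y<-190)&(y>-520)&(z>14)&(z<29); rect(f[m][:,:2],"board")
        W=np.nan_to_num(w); X,Y,Z=W[...,0],W[...,1],W[...,2]
        # tray by colour
        tr=(X>280)&(X<620)&(Y>230)&(Y<450)
        print(" trayz hist",np.histogram(Z[tr],bins=[-10,-4,0,4,8,12,16,30])[0])
        pr=(X>505)&(X<580)&(Y>-130)&(Y<80)&(Z>34)&(Z<55); rect(W[pr][:,:2],"press"); 
        print(np.round(np.percentile(W[pr][:,2],[50,90]),1) if pr.any() else "")
        bl=(X>280)&(X<430)&(Y<-190)&(Y>-500)&(Z>40); 
        print("max z near work",[(i,round(float(np.nanmax(z[(x>i)&(x<i+100)&(abs(y)<450)])))) for i in(300,400,500,600,700)])
E
python3 fit.py
```

```text
scene table z 0.9018255323813172
rack [520.6 -55.9] [150.4 295.7] 10.09 953
 jar [489.2  35.1 116.   38.3  38.2   9. ] 97
 jar [488.4 -23.7 116.   37.1  41.6  10. ] 102
 jar [488.8 -83.5  97.7  26.8  26.6   9.6] 53
board [ 489.8 -355.1] [379.4 329.6] 0.12 6486
 trayz hist [  16  447 1551  654   86  118   51]
press [542.1 -30.1] [155.3  31.6] 85.39 125
[40.9 43.5]
max z near work [(300, 77), (400, 120), (500, 120), (600, 309), (700, 285)]
top table z -0.05624598738024942
rack [520.  -58.3] [153.1 291.5] 9.99 1208
 jar [420.2  33.7 970.7  28.6  50.4  19.8] 570
 jar [420.5  -9.7 972.   26.3  51.2  18.8] 548
 jar [424.7 -72.8 952.9  53.   35.3  13.2] 622
board [ 489.9 -353.9] [378.4 327. ] 0.44 6018
 trayz hist [ 394 2039 2559  855  162  144   73]
press [539.2 -26.4] [163.5  36.3] 83.07 289
[40.5 44.5]
max z near work [(300, 965), (400, 986), (500, 120), (600, 308), (700, 286)]
```

```bash
python3 - <<'E'
from h import *
K,Rm,t=cal("top")
g=cv2.cvtColor(cv2.imread("pics/top0.png"),cv2.COLOR_BGR2HSV)
b=cv2.imread("pics/top0.png").astype(int)
def toz(uv,z):
    uv=np.atleast_2d(uv); r=np.c_[(uv[:,0]-K[0,2])/K[0,0],(uv[:,1]-K[1,2])/K[1,1],np.ones(len(uv))]@Rm
    c=-Rm.T@t; return (c+r*((z-c[2])/r[:,2])[:,None])[:,:2]
def comp(mask,box,z,tag):
    m=np.zeros(mask.shape,np.uint8); l,tp,r,bt=box; m[tp:bt,l:r]=mask[tp:bt,l:r]*255
    n,L,S,_=cv2.connectedComponentsWithStats(m); i=1+S[1:,4].argmax(); v,u=np.nonzero(L==i)
    c,s,a=cv2.minAreaRect(toz(np.c_[u,v],z).astype(np.float32)); print(tag,np.round(c,1),np.round(s,1),round(a,2),len(u))
print(b[180,212],b[180,185],b[180,240],b[130,395])
comp((b[...,2]-b[...,0])>8,(186,138,240,222),2,"tray pinkish r-b>8")
comp((b[...,2]-b[...,0])>2,(186,138,240,222),2,"tray r-b>2")
comp((g[...,1]>100)&(g[...,0]<25),(350,100,455,235),22,"board")
comp((g[...,1]>110)&(g[...,0]<20),(275,130,360,185),27,"rack")
comp((g[...,2]>150)&(g[...,1]<60),(288,138,346,156),40,"press")
E
```

```text
[143 144 153] [167 162 158] [167 164 158] [ 38  83 135]
tray pinkish r-b>8 [446.7 334.4] [239.  111.1] 3.59 1236
tray r-b>2 [447.1 334.7] [252.1 120.1] 3.67 2472
board [ 470.5 -315.2] [356.6 249.3] 5.61 6158
rack [512.5 -24.1] [195.1 116.5] 89.57 950
press [573.6 -24.6] [194.2   7.1] 89.66 114
```

Request:
servo_tool:
  plan:
    - [-0.587,-0.55,0,0,0,0.19,1]
    - [-0.587,-0.55,0,0,0,0.19,1]
    - [-0.587,-0.55,0,0,0,0.19,1]
    - [-0.587,-0.55,0,0,0,0.19,1]
    - [-0.587,-0.55,0,0,0,0.19,1]
  squeeze: 20

```text
time_s: 1.42
ee_pos: [314.7, 398.5, 184.9]
tool_rot: [0.469, 0.883, 0.0, 0.0]
ft_force: [1.3, 0.3, 0.9]
grip_width: 87.0
gripper_force: 0.0
```

```bash
cat >> h.py <<'E'
def to(tgt,az,cmd=None):
    "numbers for target xyz with tool down and tool y at azimuth az deg"
    s=get_state(); Rt=R.from_quat(s["tool_rot"]); d=np.array(tgt)-s["ee_pos"]
    a=np.radians(az); y=np.array([np.cos(a),np.sin(a),0]); z=np.array([0,0,-1.]); T=R.from_matrix(np.c_[np.cross(y,z),y,z])
    print("shift",np.round(Rt.inv().apply(d)/250,3),"turn",np.round((Rt.inv()*T).as_rotvec()/np.pi,4))
E
python3 -c "
from h import *
st();to([487.5,38,190],0)"
```

```text
{'time_s': 1.4167, 'ee_pos': [314.7055, 398.4678, 184.9162], 'tool_rot': [0.4688, 0.8833, 0.0002, 0.0001], 'joints': [-1.0732, 0.0711, 0.085, 1.771, -0.0062, 1.2993, -0.3919], 'ft_force': [1.2832, 0.2861, 0.9033], 'grip_width': 87.0102, 'gripper_force': 0.0}
shift [-1.582 -0.236 -0.021] turn [ 1.000e-04 -1.000e-04  1.894e-01]
```

Request:
servo_tool:
  plan:
    - [-0.79,-0.118,-0.01,0,0,0.1894,1]
    - [-0.79,-0.118,-0.01,0,0,0.1894,1]
    - [-0.79,-0.118,-0.01,0,0,0.1894,1]
    - [-0.79,-0.118,-0.01,0,0,0.1894,1]
    - [-0.79,-0.118,-0.01,0,0,0.1894,1]

```text
time_s: 1.83
ee_pos: [402.3, 218.7, 187.6]
tool_rot: [0.707, 0.707, 0.0, 0.0]
ft_force: [0.5, 0.1, 1.2]
grip_width: 87.0
gripper_force: 0.0
```

```bash
python3 -c "
from h import *
st();to([487.5,38,190],0)"
```

```text
{'time_s': 1.8333, 'ee_pos': [402.269, 218.7381, 187.6327], 'tool_rot': [0.7073, 0.7069, 0.0005, 0.0], 'joints': [-0.8772, -0.0552, 0.2712, 1.8893, 0.0152, 1.3047, -0.611], 'ft_force': [0.456, 0.1321, 1.1622], 'grip_width': 86.9609, 'gripper_force': 0.0}
shift [-0.723  0.341 -0.01 ] turn [ 0.0002 -0.0002 -0.0002]
```

Request:
servo_tool:
  plan:
    - [-0.723,0.341,-0.01,0,0,0,1]
    - [-0.723,0.341,-0.01,0,0,0,1]
    - [-0.723,0.341,-0.01,0,0,0,1]
    - [-0.723,0.341,-0.01,0,0,0,1]
    - [-0.723,0.341,-0.01,0,0,0,1]

```text
time_s: 2.25
ee_pos: [488.7, 38.4, 190.2]
tool_rot: [0.705, 0.709, 0.0, 0.0]
ft_force: [0.7, 0.6, -0.6]
grip_width: 86.9
gripper_force: 0.0
```

```bash
python3 -c "
from h import *
st();to([487.5,38,71],0)"
```

```text
{'time_s': 2.25, 'ee_pos': [488.7223, 38.4344, 190.236], 'tool_rot': [0.7049, 0.7093, 0.0005, 0.0004], 'joints': [-0.673, 0.0105, 0.5104, 1.8238, -0.0053, 1.3075, -0.1552], 'ft_force': [0.7008, 0.6198, -0.6101], 'grip_width': 86.9421, 'gripper_force': 0.0}
shift [-0.002 -0.005  0.477] turn [ 0.0004 -0.0001  0.0019]
```

Request:
servo_tool:
  plan:
    - [-0.002,-0.003,0.15,0,0,0.002,1]
    - [-0.002,-0.003,0.3,0,0,0.002,1]
    - [-0.002,-0.003,0.42,0,0,0.002,1]
    - [-0.002,-0.003,0.477,0,0,0.002,1]
    - [-0.002,-0.003,0.477,0,0,0.002,1]

```text
time_s: 2.67
ee_pos: [484.7, 40.7, 67.4]
tool_rot: [0.707, 0.708, -0.002, -0.001]
ft_force: [-0.1, 0.5, -0.4]
grip_width: 86.9
gripper_force: 0.0
```

Request:
servo_tool:
  plan:
    - [0,0,0,0,0,0,-1]
    - [0,0,0,0,0,0,-1]
    - [0,0,0,0,0,0,-1]
    - [0,0,0,0,0,0,-1]
    - [0,0,0,0,0,0,-1]
  squeeze: 15

```text
time_s: 3.08
ee_pos: [487.7, 41.5, 71.4]
tool_rot: [0.706, 0.708, 0.001, 0.0]
ft_force: [1.3, 0.3, 0.1]
grip_width: 61.5
gripper_force: 0.0
```

Request:
servo_tool:
  plan:
    - [-0.012,0,0,0,0,0,-1]
    - [-0.012,0,0,0,0,0,-1]
    - [-0.012,0,0,0,0,0,-1]
    - [-0.012,0,0,0,0,0,-1]
    - [-0.012,0,0,0,0,0,-1]

```text
time_s: 3.5
ee_pos: [487.3, 38.3, 70.6]
tool_rot: [0.706, 0.708, 0.0, 0.0]
ft_force: [0.5, 0.4, 1.4]
grip_width: 39.3
gripper_force: 15.0
```

Request:
servo_tool:
  plan:
    - [0,0,0,0,0,0,-1]
    - [0,0,0,0,0,0,-1]
    - [0,0,0,0,0,0,-1]

```text
time_s: 3.75
ee_pos: [487.3, 38.3, 70.6]
tool_rot: [0.706, 0.708, 0.0, 0.0]
ft_force: [1.4, -0.2, 1.5]
grip_width: 39.9
gripper_force: 15.0
```

Request:
servo_tool:
  plan:
    - [0,0,-0.08,0,0,0,-1]
    - [0,0,-0.18,0,0,0,-1]
    - [0,0,-0.3,0,0,0,-1]
    - [0,0,-0.42,0,0,0,-1]
    - [0,0,-0.48,0,0,0,-1]
  squeeze: 25

```text
time_s: 4.17
ee_pos: [487.9, 38.3, 193.6]
tool_rot: [0.707, 0.708, 0.001, 0.001]
ft_force: [0.4, 0.5, -0.8]
grip_width: 39.2
gripper_force: 25.0
```

Request:
servo_tool:
  plan:
    - [0.1,0.016,0,0,0,0,-1]
    - [0.22,0.032,0,0,0,0,-1]
    - [0.34,0.048,0,0,0,0,-1]
    - [0.46,0.064,0,0,0,0,-1]
    - [0.574,0.08,0,0,0,0,-1]

```text
time_s: 4.58
ee_pos: [506.4, 183.5, 190.1]
tool_rot: [0.706, 0.708, -0.0, -0.0]
ft_force: [0.9, -0.6, -0.6]
grip_width: 39.2
gripper_force: 25.0
```

Request:
servo_tool:
  plan:
    - [0.12,0.016,0,0,0,0,-1]
    - [0.24,0.032,0,0,0,0,-1]
    - [0.36,0.048,0,0,0,0,-1]
    - [0.47,0.064,0,0,0,0,-1]
    - [0.574,0.08,0,0,0,0,-1]

```text
time_s: 5.0
ee_pos: [526.0, 327.1, 189.7]
tool_rot: [0.706, 0.708, -0.001, -0.0]
ft_force: [0.2, 0.2, -1.3]
grip_width: 39.3
gripper_force: 25.0
```

Request:
servo_tool:
  plan:
    - [0,0,0,0,0,0,-1]
    - [0,0,0,0,0,0,-1]
    - [0,0,0,0,0,0,-1]

```text
time_s: 5.25
ee_pos: [526.5, 324.4, 189.9]
tool_rot: [0.707, 0.708, -0.001, 0.0]
ft_force: [-0.3, -0.7, -1.2]
grip_width: 39.2
gripper_force: 25.0
```

Request:
servo_tool:
  plan:
    - [0,0,0.12,0,0,0,-1]
    - [0,0,0.25,0,0,0,-1]
    - [0,0,0.36,0,0,0,-1]
    - [0,0,0.45,0,0,0,-1]
    - [0,0,0.49,0,0,0,-1]

```text
time_s: 5.67
ee_pos: [525.2, 322.8, 64.9]
tool_rot: [0.707, 0.707, -0.002, -0.0]
ft_force: [-0.4, -0.3, -0.1]
grip_width: 39.3
gripper_force: 25.0
```

Request:
servo_tool:
  plan:
    - [0,0,0,0,0,0,-1]
    - [0,0,0.01,0,0,0,-1]
    - [0,0,0.018,0,0,0,-1]
    - [0,0,0.018,0,0,0,-1]
    - [0,0,0.018,0,0,0,-1]

```text
time_s: 6.08
ee_pos: [527.2, 325.7, 64.7]
tool_rot: [0.707, 0.708, 0.001, 0.0]
ft_force: [0.1, 0.6, -1.1]
grip_width: 39.3
gripper_force: 25.0
```

Request:
servo_tool:
  plan:
    - [0,0,0,0,0,0,0.6]
    - [0,0,0,0,0,0,0.6]
    - [0,0,0,0,0,0,0.6]
    - [0,0,0,0,0,0,0.6]
    - [0,0,0,0,0,0,0.6]

```text
time_s: 6.5
ee_pos: [526.6, 325.4, 63.6]
tool_rot: [0.706, 0.708, 0.0, -0.0]
ft_force: [-0.0, 0.5, -0.4]
grip_width: 64.4
gripper_force: 0.0
```

Request:
servo_tool:
  plan:
    - [0,0,-0.1,0,0,0,0.6]
    - [0,0,-0.24,0,0,0,1]
    - [0,0,-0.38,0,0,0,1]
    - [0,0,-0.508,0,0,0,1]
    - [0,0,-0.508,0,0,0,1]

```text
time_s: 6.92
ee_pos: [529.3, 326.9, 197.8]
tool_rot: [0.707, 0.708, 0.005, 0.001]
ft_force: [-0.6, 1.0, 1.1]
grip_width: 84.6
gripper_force: 0.0
```

```bash
python3 - <<'E'
from h import *
st()
for c in("scene","top"):
    p,d,w=cap(c,c+"1"); np.save(c+"1.npy",w); f=w.reshape(-1,3); x,y,z=f.T
    for nm,(a,b,e,g) in dict(tray=(300,600,240,430),mid=(440,530,-50,8),right=(440,530,-112,-60)).items():
        q=f[(x>a)&(x<b)&(y>e)&(y<g)&(z>70)&(z<135)]
        if len(q): zt=np.percentile(q[:,2],95); q2=q[q[:,2]>zt-6]; print(c,nm,np.round(np.r_[(q2.max(0)+q2.min(0))/2,np.ptp(q2,axis=0),zt],1),len(q2))
a=cv2.imread("pics/scene1.png")[100:300,180:440]; cv2.imwrite("pics/s1.png",cv2.resize(a,None,fx=3,fy=3,interpolation=2))
E
```

```text
{'time_s': 6.9167, 'ee_pos': [529.3346, 326.873, 197.8288], 'tool_rot': [0.7066, 0.7076, 0.005, 0.0005], 'joints': [-0.8997, 0.315, 0.3475, 1.4796, -0.1094, 1.3559, -0.5442], 'ft_force': [-0.5684, 0.9811, 1.1276], 'grip_width': 84.641, 'gripper_force': 0.0}
scene tray [529.5 322.8 108.9  42.7  44.2   7.4 111.1] 65
scene mid [491.4 -22.4 116.1  43.3  39.    7.2 118.2] 96
scene right [491.3 -83.1  99.3  23.7  25.3   7.9 101.1] 43
top mid [489.7 -22.5 118.9  37.8  35.1   8.4 120.6] 70
top right [490.1 -82.6 100.8  27.4  19.7  10.1 101.7] 36
```

View pics/s1.png

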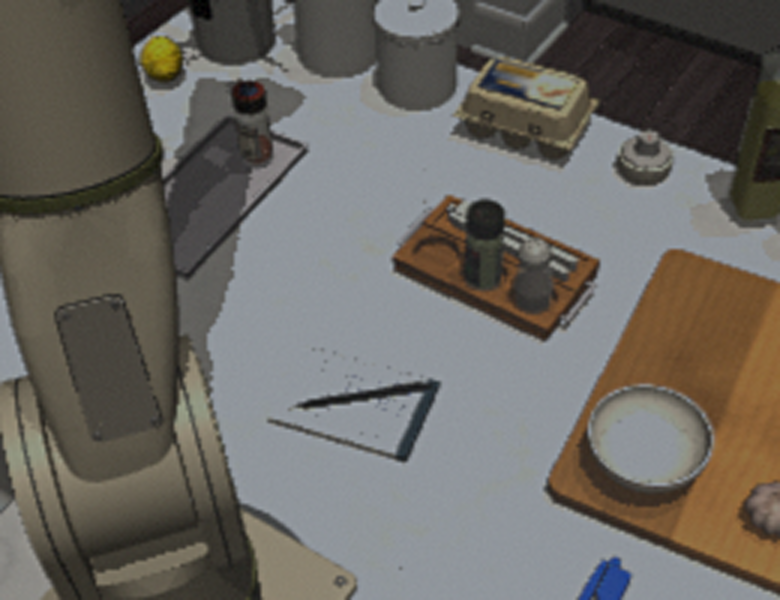

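The red jar stands upright in the tray at (255,120) in the crop, and green and the shaker are still in place. Next is green.

Request:
servo_tool:
  plan:
    - [-0.13,-0.015,0,0,0,0,1]
    - [-0.27,-0.03,0,0,0,0,1]
    - [-0.42,-0.045,0,0,0,0,1]
    - [-0.56,-0.06,0,0,0,0,1]
    - [-0.696,-0.078,0,0,0,0,1]

```text
time_s: 7.43
ee_pos: [506.3, 149.2, 189.0]
tool_rot: [0.707, 0.708, -0.001, -0.0]
ft_force: [1.1, -0.6, 0.2]
grip_width: 86.8
gripper_force: 0.0
```

Request:
servo_tool:
  plan:
    - [-0.15,-0.015,0,0,0,0,1]
    - [-0.3,-0.03,0,0,0,0,1]
    - [-0.45,-0.045,0,0,0,0,1]
    - [-0.58,-0.06,0,0,0,0,1]
    - [-0.696,-0.078,0,0,0,0,1]

```text
time_s: 7.85
ee_pos: [487.0, -25.1, 189.3]
tool_rot: [0.707, 0.707, -0.001, -0.001]
ft_force: [1.1, 0.1, -0.9]
grip_width: 86.7
gripper_force: 0.0
```

Request:
servo_tool:
  plan:
    - [0,0,0,0,0,0,1]
    - [0,0,0,0,0,0,1]
    - [0,0,0,0,0,0,1]
    - [0,0,0,0,0,0,1]

```text
time_s: 8.18
ee_pos: [488.0, -21.4, 189.8]
tool_rot: [0.706, 0.708, -0.0, -0.0]
ft_force: [0.5, -0.9, -0.5]
grip_width: 87.2
gripper_force: 0.0
```

```bash
python3 -c "
from h import *
to([488,-23.5,70.6],0)"
```

```text
shift [-0.008  0.     0.477] turn [-0.0003  0.      0.0012]
```

Request:
servo_tool:
  plan:
    - [-0.008,0,0.12,0,0,0,1]
    - [-0.008,0,0.26,0,0,0,1]
    - [-0.008,0,0.39,0,0,0,1]
    - [-0.008,0,0.46,0,0,0,1]
    - [-0.008,0,0.477,0,0,0,1]

```text
time_s: 8.6
ee_pos: [485.9, -23.7, 67.8]
tool_rot: [0.706, 0.709, -0.002, -0.002]
ft_force: [-0.6, -1.2, -0.6]
grip_width: 87.4
gripper_force: 0.0
```

Request:
servo_tool:
  plan:
    - [0,0,0,0,0,0,-1]
    - [0,0,0,0,0,0,-1]
    - [0,0,0,0,0,0,-1]
    - [0,0,0,0,0,0,-1]
    - [0,0,0,0,0,0,-1]
  squeeze: 15

```text
time_s: 9.02
ee_pos: [489.0, -24.5, 72.2]
tool_rot: [0.706, 0.708, 0.001, 0.0]
ft_force: [0.3, 0.5, -0.2]
grip_width: 61.4
gripper_force: 0.0
```

Request:
servo_tool:
  plan:
    - [0,0,0,0,0,0,-1]
    - [0,0,0,0,0,0,-1]
    - [0,0,0,0,0,0,-1]
    - [0,0,0,0,0,0,-1]
    - [0,0,0,0,0,0,-1]

```text
time_s: 9.43
ee_pos: [488.5, -24.7, 71.4]
tool_rot: [0.706, 0.708, 0.0, 0.0]
ft_force: [0.9, 0.1, 1.0]
grip_width: 39.7
gripper_force: 15.0
```

Request:
servo_tool:
  plan:
    - [0,0,0,0,0,0,-1]
    - [0,0,0,0,0,0,-1]
    - [0,0,0,0,0,0,-1]
  squeeze: 25

```text
time_s: 9.68
ee_pos: [488.4, -24.7, 71.4]
tool_rot: [0.706, 0.708, 0.0, 0.0]
ft_force: [0.7, 0.7, 1.3]
grip_width: 39.1
gripper_force: 25.0
```

Request:
servo_tool:
  plan:
    - [0,0,-0.08,0,0,0,-1]
    - [0,0,-0.18,0,0,0,-1]
    - [0,0,-0.3,0,0,0,-1]
    - [0,0,-0.42,0,0,0,-1]
    - [0,0,-0.48,0,0,0,-1]

```text
time_s: 10.1
ee_pos: [489.0, -24.9, 194.3]
tool_rot: [0.707, 0.708, 0.001, 0.001]
ft_force: [1.2, 0.5, -1.3]
grip_width: 39.0
gripper_force: 25.0
```

Request:
servo_tool:
  plan:
    - [0.08,-0.01,0,0,0,0,-1]
    - [0.18,-0.02,0,0,0,0,-1]
    - [0.28,-0.033,0,0,0,0,-1]
    - [0.39,-0.045,0,0,0,0,-1]
    - [0.5,-0.057,0,0,0,0,-1]

```text
time_s: 10.52
ee_pos: [473.1, 101.2, 190.9]
tool_rot: [0.707, 0.708, -0.0, -0.0]
ft_force: [0.0, -0.4, -0.8]
grip_width: 39.2
gripper_force: 25.0
```

Request:
servo_tool:
  plan:
    - [0.1,-0.01,0,0,0,0,-1]
    - [0.2,-0.02,0,0,0,0,-1]
    - [0.3,-0.033,0,0,0,0,-1]
    - [0.4,-0.045,0,0,0,0,-1]
    - [0.5,-0.057,0,0,0,0,-1]

```text
time_s: 10.93
ee_pos: [458.6, 226.2, 190.8]
tool_rot: [0.706, 0.708, -0.0, -0.0]
ft_force: [0.2, -0.2, -1.6]
grip_width: 39.1
gripper_force: 25.0
```

Request:
servo_tool:
  plan:
    - [0.1,-0.01,0,0,0,0,-1]
    - [0.2,-0.02,0,0,0,0,-1]
    - [0.3,-0.033,0,0,0,0,-1]
    - [0.41,-0.045,0,0,0,0,-1]
    - [0.5,-0.057,0,0,0,0,-1]

```text
time_s: 11.35
ee_pos: [443.8, 351.9, 190.6]
tool_rot: [0.706, 0.708, -0.001, -0.0]
ft_force: [0.2, 0.2, -1.1]
grip_width: 39.0
gripper_force: 25.0
```

Request:
servo_tool:
  plan:
    - [0,0,0,0,0,0,-1]
    - [0,0,0,0,0,0,-1]
    - [0,0,0,0,0,0,-1]
    - [0,0,0,0,0,0,-1]

```text
time_s: 11.68
ee_pos: [445.3, 348.8, 191.1]
tool_rot: [0.707, 0.707, -0.0, 0.0]
ft_force: [0.4, -0.4, -1.4]
grip_width: 39.4
gripper_force: 25.0
```

Request:
servo_tool:
  plan:
    - [0,0,0.12,0,0,0,-1]
    - [0,0,0.25,0,0,0,-1]
    - [0,0,0.36,0,0,0,-1]
    - [0,0,0.45,0,0,0,-1]
    - [0,0,0.49,0,0,0,-1]

```text
time_s: 12.1
ee_pos: [443.8, 347.9, 65.8]
tool_rot: [0.707, 0.707, -0.002, 0.0]
ft_force: [-0.4, -0.8, -0.2]
grip_width: 39.1
gripper_force: 25.0
```

Request:
servo_tool:
  plan:
    - [0,0,0,0,0,0,-1]
    - [0,0,0.01,0,0,0,-1]
    - [0,0,0.02,0,0,0,-1]
    - [0,0,0.02,0,0,0,-1]
    - [0,0,0.02,0,0,0,-1]

```text
time_s: 12.52
ee_pos: [445.3, 350.6, 64.8]
tool_rot: [0.706, 0.708, 0.001, -0.0]
ft_force: [0.1, -0.7, -0.7]
grip_width: 39.2
gripper_force: 25.0
```

Request:
servo_tool:
  plan:
    - [0,0,0,0,0,0,0.5]
    - [0,0,0,0,0,0,0.5]
    - [0,0,0,0,0,0,0.5]
    - [0,0,0,0,0,0,0.5]
    - [0,0,0,0,0,0,0.5]

```text
time_s: 12.93
ee_pos: [444.9, 350.3, 63.9]
tool_rot: [0.706, 0.708, 0.0, -0.0]
ft_force: [-0.5, -0.5, -0.1]
grip_width: 62.1
gripper_force: 0.0
```

Request:
servo_tool:
  plan:
    - [0,0,-0.1,0,0,0,0.5]
    - [0,0,-0.24,0,0,0,0.6]
    - [0,0,-0.38,0,0,0,1]
    - [0,0,-0.508,0,0,0,1]
    - [0,0,-0.508,0,0,0,1]

```text
time_s: 13.35
ee_pos: [447.3, 352.2, 197.7]
tool_rot: [0.707, 0.708, 0.005, -0.0]
ft_force: [0.3, 0.3, -0.3]
grip_width: 81.8
gripper_force: 0.0
```

Request:
servo_tool:
  plan:
    - [0,0,0,0,0,0,1]
    - [0,0,0,0,0,0,1]
    - [0,0,0,0,0,0,1]

```text
time_s: 13.6
ee_pos: [444.2, 349.7, 189.3]
tool_rot: [0.706, 0.708, -0.001, -0.0]
ft_force: [-0.2, -0.8, -0.1]
grip_width: 86.8
gripper_force: 0.0
```

Request:
servo_tool:
  plan:
    - [-0.1,0.01,0,0,0,0,1]
    - [-0.22,0.02,0,0,0,0,1]
    - [-0.34,0.033,0,0,0,0,1]
    - [-0.46,0.045,0,0,0,0,1]
    - [-0.58,0.058,0,0,0,0,1]

```text
time_s: 14.02
ee_pos: [458.8, 203.5, 189.4]
tool_rot: [0.706, 0.708, -0.001, -0.0]
ft_force: [1.6, -0.0, -0.9]
grip_width: 87.1
gripper_force: 0.0
```

Request:
servo_tool:
  plan:
    - [-0.12,0.01,0,0,0,0,1]
    - [-0.24,0.02,0,0,0,0,1]
    - [-0.36,0.033,0,0,0,0,1]
    - [-0.47,0.045,0,0,0,0,1]
    - [-0.58,0.058,0,0,0,0,1]

```text
time_s: 14.43
ee_pos: [473.5, 58.6, 189.6]
tool_rot: [0.707, 0.708, -0.001, -0.0]
ft_force: [0.9, -0.7, -0.4]
grip_width: 86.9
gripper_force: 0.0
```

Request:
servo_tool:
  plan:
    - [-0.12,0.01,0,0,0,0,1]
    - [-0.24,0.02,0,0,0,0,1]
    - [-0.36,0.033,0,0,0,0,1]
    - [-0.48,0.045,0,0,0,0,1]
    - [-0.58,0.058,0,0,0,0,1]

```text
time_s: 14.85
ee_pos: [488.2, -87.0, 189.7]
tool_rot: [0.707, 0.707, -0.001, -0.0]
ft_force: [0.4, 0.4, -0.2]
grip_width: 86.8
gripper_force: 0.0
```

Request:
servo_tool:
  plan:
    - [0,0,0,0,0,0,1]
    - [0,0,0,0,0,0,1]
    - [0,0,0,0,0,0,1]
    - [0,0,0,0,0,0,1]

```text
time_s: 15.18
ee_pos: [488.8, -83.4, 190.1]
tool_rot: [0.706, 0.708, -0.0, -0.0]
ft_force: [0.4, -0.7, 0.6]
grip_width: 87.4
gripper_force: 0.0
```

```bash
python3 -c "
from h import *
to([488,-85.5,64],0)"
```

```text
shift [-0.008 -0.003  0.505] turn [-0.0003 -0.      0.0011]
```

Request:
servo_tool:
  plan:
    - [-0.008,-0.003,0.12,0,0,0,1]
    - [-0.008,-0.003,0.26,0,0,0,1]
    - [-0.008,-0.003,0.4,0,0,0,1]
    - [-0.008,-0.003,0.48,0,0,0,1]
    - [-0.008,-0.003,0.505,0,0,0,1]

```text
time_s: 15.6
ee_pos: [485.9, -85.4, 61.1]
tool_rot: [0.706, 0.708, -0.002, -0.002]
ft_force: [-1.1, 1.0, -0.1]
grip_width: 86.9
gripper_force: 0.0
```

Request:
servo_tool:
  plan:
    - [0,0,0,0,0,0,-1]
    - [0,0,0,0,0,0,-1]
    - [0,0,0,0,0,0,-1]
    - [0,0,0,0,0,0,-1]
    - [0,0,0,0,0,0,-1]
  squeeze: 12

```text
time_s: 16.02
ee_pos: [489.2, -86.6, 65.6]
tool_rot: [0.706, 0.708, 0.001, 0.0]
ft_force: [-0.7, -1.0, -0.2]
grip_width: 61.5
gripper_force: 0.0
```

Request:
servo_tool:
  plan:
    - [0,0,0,0,0,0,-1]
    - [0,0,0,0,0,0,-1]
    - [0,0,0,0,0,0,-1]
    - [0,0,0,0,0,0,-1]
    - [0,0,0,0,0,0,-1]

```text
time_s: 16.43
ee_pos: [488.3, -86.7, 64.5]
tool_rot: [0.706, 0.708, 0.0, -0.0]
ft_force: [-0.8, -0.6, 0.3]
grip_width: 27.9
gripper_force: 0.0
```

Request:
servo_tool:
  plan:
    - [0,0,0,0,0,0,-1]
    - [0,0,0,0,0,0,-1]
    - [0,0,0,0,0,0,-1]
  squeeze: 20

```text
time_s: 16.68
ee_pos: [488.3, -86.7, 64.4]
tool_rot: [0.706, 0.708, -0.0, -0.0]
ft_force: [0.1, 0.5, -0.1]
grip_width: 8.3
gripper_force: 0.0
```

Request:
servo_tool:
  plan:
    - [0,0,-0.08,0,0,0,-1]
    - [0,0,-0.18,0,0,0,-1]
    - [0,0,-0.3,0,0,0,-1]
    - [0,0,-0.42,0,0,0,-1]
    - [0,0,-0.505,0,0,0,-1]

```text
time_s: 17.1
ee_pos: [488.8, -87.0, 193.3]
tool_rot: [0.707, 0.708, 0.001, 0.001]
ft_force: [1.1, -0.1, -0.3]
grip_width: 0.3
gripper_force: 0.0
```

Request:
servo_tool:
  plan:
    - [0,0,0,0,0,0,-1]
    - [0,0,0,0,0,0,-1]
    - [0,0,0,0,0,0,-1]

```text
time_s: 17.35
ee_pos: [487.9, -86.6, 189.9]
tool_rot: [0.706, 0.708, -0.0, -0.0]
ft_force: [-0.3, 0.3, -0.1]
grip_width: 0.3
gripper_force: 0.0
```

```bash
python3 - <<'E'
from h import *
st(); p,d,w=cap("scene","scene2")
a=cv2.imread("pics/scene2.png")[110:250,240:440]; cv2.imwrite("pics/s2.png",cv2.resize(a,None,fx=4,fy=4,interpolation=2))
E
```

```text
{'time_s': 17.35, 'ee_pos': [487.9097, -86.6167, 189.9383], 'tool_rot': [0.7064, 0.7078, -0.0003, -0.0004], 'joints': [-0.5478, 0.023, 0.6495, 1.8155, -0.0144, 1.3088, 0.1072], 'ft_force': [-0.2917, 0.3324, -0.0734], 'grip_width': 0.2542, 'gripper_force': 0.0}
```

View pics/s2.png

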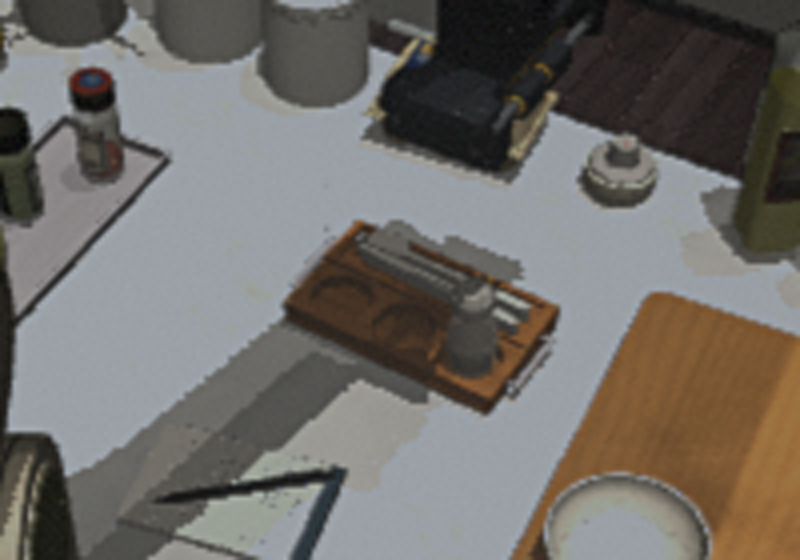

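The grasp missed: the gripper closed empty, and the shaker still stands in its well at (475,330) in the crop. The two jars are fine in the tray. I'll measure the shaker again.

```bash
python3 - <<'E'
from h import *
for c in("scene","top"):
    p,d,w=cap(c,c+"3"); f=w.reshape(-1,3); x,y,z=f.T
    for a,b in((35,50),(50,65),(65,80),(80,90),(90,105)):
        q=f[(x>440)&(x<525)&(y>-130)&(y<-50)&(z>a)&(z<b)]
        if len(q): print(c,a,b,np.round(q.min(0),1),np.round(q.max(0),1),len(q))
E
```

```text
scene 35 50 [ 469.6 -106.2   35.2] [524.9 -64.1  49.9] 61
scene 50 65 [ 470.3 -103.    50.1] [498.1 -68.8  64. ] 47
scene 65 80 [471.4 -99.3  65. ] [498.6 -67.3  79.7] 45
scene 80 90 [474.5 -98.4  80.1] [501.9 -72.8  89.6] 24
scene 90 105 [473.2 -97.3  90.2] [504.2 -68.4 103.2] 69
```

Request:
servo_tool:
  plan:
    - [0,0,0,0,0,0,0.8]
    - [0,0,0,0,0,0,0.8]
    - [0,0,0,0,0,0,0.8]
    - [0,0,0,0,0,0,0.8]
    - [0,0,0,0,0,0,0.8]

```text
time_s: 17.92
ee_pos: [488.3, -86.7, 190.7]
tool_rot: [0.706, 0.708, -0.0, -0.0]
ft_force: [-0.9, 0.1, 0.3]
grip_width: 25.7
gripper_force: 0.0
```

Request:
servo_tool:
  plan:
    - [0,0,0,0,0,0,0.8]
    - [0,0,0,0,0,0,0.8]
    - [0,0,0,0,0,0,0.8]
    - [0,0,0,0,0,0,0.8]
    - [0,0,0,0,0,0,0.8]

```text
time_s: 18.33
ee_pos: [488.3, -86.7, 190.7]
tool_rot: [0.706, 0.708, 0.0, -0.0]
ft_force: [-0.1, -0.4, 0.1]
grip_width: 58.9
gripper_force: 0.0
```

Request:
servo_tool:
  plan:
    - [0,0,0,0,0,0,0.8]
    - [0,0,0,0,0,0,0.8]
    - [0,0,0,0,0,0,0.8]

```text
time_s: 18.58
ee_pos: [488.3, -86.7, 190.7]
tool_rot: [0.706, 0.708, 0.0, -0.0]
ft_force: [0.5, 0.2, -0.1]
grip_width: 75.5
gripper_force: 0.0
```

```bash
python3 - <<'E'
from h import *
st(); to([488,-85,62],0)
print([ (r["bbox"],r["conf"]) for r in (imaging.capture("top"),models.look_for("salt_shaker","top"))[1]])
E
```

```text
{'time_s': 18.5833, 'ee_pos': [488.3359, -86.7472, 190.7135], 'tool_rot': [0.7065, 0.7078, 0.0, -0.0], 'joints': [-0.5478, 0.0226, 0.6495, 1.8142, -0.0142, 1.3095, 0.107], 'ft_force': [0.4917, 0.1662, -0.0847], 'grip_width': 75.4858, 'gripper_force': 0.0}
shift [ 0.007 -0.001  0.515] turn [ 0.     -0.      0.0006]
[]
```

Request:
servo_tool:
  plan:
    - [0.006,0,0.12,0,0,0,0.8]
    - [0.006,0,0.26,0,0,0,0.8]
    - [0.006,0,0.4,0,0,0,0.8]
    - [0.006,0,0.5,0,0,0,0.8]
    - [0.006,0,0.53,0,0,0,0.8]

```text
time_s: 19.1
ee_pos: [485.8, -85.0, 54.7]
tool_rot: [0.706, 0.708, -0.002, -0.002]
ft_force: [-0.7, -0.2, 0.9]
grip_width: 78.6
gripper_force: 0.0
```

Request:
servo_tool:
  plan:
    - [0,0,0,0,0,0,0.1]
    - [0,0,0,0,0,0,0.1]
    - [0,0,0,0,0,0,0.1]
    - [0,0,0,0,0,0,0.1]
    - [0,0,0,0,0,0,0.1]
  squeeze: 12

```text
time_s: 19.52
ee_pos: [489.3, -85.2, 59.5]
tool_rot: [0.706, 0.708, 0.001, 0.001]
ft_force: [0.1, -0.6, 0.7]
grip_width: 53.1
gripper_force: 0.0
```

Request:
servo_tool:
  plan:
    - [0,0,0,0,0,0,-0.2]

```text
time_s: 19.6
ee_pos: [488.9, -85.1, 59.0]
tool_rot: [0.706, 0.708, 0.001, 0.0]
ft_force: [0.4, -0.8, -0.4]
grip_width: 48.4
gripper_force: 0.0
```

Request:
servo_tool:
  plan:
    - [0,0,0,0,0,0,-0.2]

```text
time_s: 19.68
ee_pos: [488.7, -85.2, 58.7]
tool_rot: [0.706, 0.708, 0.0, 0.0]
ft_force: [-0.4, 0.3, -0.1]
grip_width: 41.8
gripper_force: 0.0
```

Request:
servo_tool:
  plan:
    - [0,0,0,0,0,0,-0.3]
    - [0,0,0,0,0,0,-0.3]

```text
time_s: 19.85
ee_pos: [488.3, -85.2, 58.3]
tool_rot: [0.706, 0.708, 0.0, -0.0]
ft_force: [0.5, -1.0, 0.2]
grip_width: 32.8
gripper_force: 0.0
```

Request:
servo_tool:
  plan:
    - [0,0,0,0,0,0,-0.35]
    - [0,0,0,0,0,0,-0.35]

```text
time_s: 20.02
ee_pos: [488.4, -85.2, 58.2]
tool_rot: [0.706, 0.708, 0.0, 0.0]
ft_force: [0.4, -0.3, 0.0]
grip_width: 29.2
gripper_force: 0.1
```

```bash
python3 - <<'E'
from h import *
for c in("scene",):
    p,d,w=cap(c,c+"4")
    a=cv2.imread("pics/scene4.png")[140:230,290:410]; cv2.imwrite("pics/s4.png",cv2.resize(a,None,fx=6,fy=6,interpolation=2))
E
```

```text
(no output)
```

View pics/s4.png

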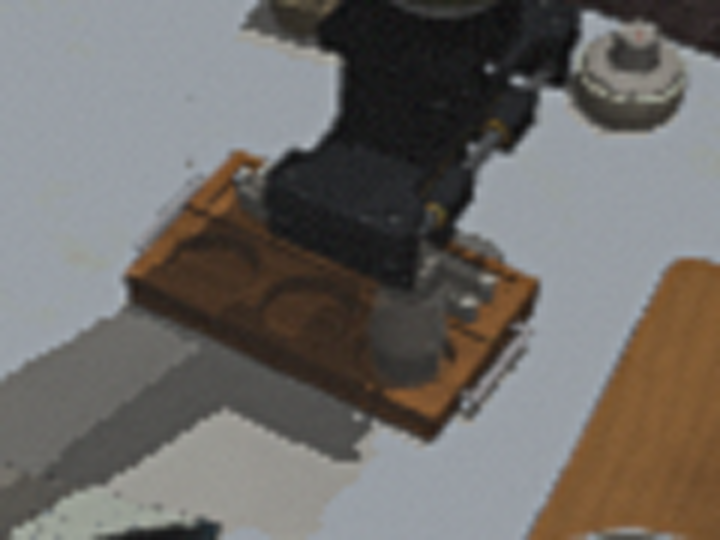

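The fingers touch the shaker near its cap at about 29 mm opening, which is too high on the dome. I'll open, go 6 mm lower and close again.

Request:
servo_tool:
  plan:
    - [0,0,0,0,0,0,0.2]
    - [0,0,0,0,0,0,0.2]
    - [0,0,0,0,0,0,0.2]
    - [0,0,0,0,0,0,0.2]
    - [0,0,0.024,0,0,0,0.2]

```text
time_s: 20.48
ee_pos: [489.1, -85.3, 52.8]
tool_rot: [0.706, 0.708, 0.001, 0.0]
ft_force: [0.3, 0.6, 0.2]
grip_width: 49.9
gripper_force: 0.0
```

Request:
servo_tool:
  plan:
    - [0,0,0,0,0,0,-0.2]
    - [0,0,0,0,0,0,-0.3]
    - [0,0,0,0,0,0,-1]
    - [0,0,0,0,0,0,-1]
    - [0,0,0,0,0,0,-1]

```text
time_s: 20.9
ee_pos: [488.8, -85.2, 52.5]
tool_rot: [0.706, 0.708, 0.0, 0.0]
ft_force: [-0.2, 0.6, -0.9]
grip_width: 28.8
gripper_force: 10.4
```

Request:
servo_tool:
  plan:
    - [0,0,0,0,0,0,-1]
    - [0,0,0,0,0,0,-1]
    - [0,0,0,0,0,0,-1]

```text
time_s: 21.15
ee_pos: [488.5, -85.2, 52.3]
tool_rot: [0.706, 0.708, 0.0, 0.0]
ft_force: [0.8, 1.0, 0.4]
grip_width: 28.9
gripper_force: 10.9
```

Request:
servo_tool:
  plan:
    - [0,0,0,0,0,0,0.1]
    - [0,0,0,0,0,0,0.1]
    - [0,0,0,0,0,0,0.1]
    - [0,0,0.016,0,0,0,0.1]
    - [0,0,0.016,0,0,0,0.1]

```text
time_s: 21.57
ee_pos: [487.9, -85.1, 47.5]
tool_rot: [0.706, 0.708, -0.0, -0.0]
ft_force: [0.6, 0.9, -0.0]
grip_width: 46.2
gripper_force: 0.0
```

Request:
servo_tool:
  plan:
    - [0,0,0,0,0,0,-0.2]
    - [0,0,0,0,0,0,-0.3]
    - [0,0,0,0,0,0,-1]
    - [0,0,0,0,0,0,-1]
    - [0,0,0,0,0,0,-1]

```text
time_s: 21.98
ee_pos: [488.5, -85.2, 48.3]
tool_rot: [0.706, 0.708, 0.0, 0.0]
ft_force: [1.0, 0.3, -0.3]
grip_width: 31.5
gripper_force: 12.0
```

Request:
servo_tool:
  plan:
    - [0,0,0,0,0,0,-1]
    - [0,0,0,0,0,0,-1]
    - [0,0,0,0,0,0,-1]

```text
time_s: 22.23
ee_pos: [488.4, -85.2, 48.3]
tool_rot: [0.706, 0.708, 0.0, 0.0]
ft_force: [0.0, 0.9, 0.7]
grip_width: 32.0
gripper_force: 12.0
```

Now it holds firmly at the cap (32 mm, 12 N). Lift and carry it to the tray.

Request:
servo_tool:
  plan:
    - [0,0,-0.05,0,0,0,-1]
    - [0,0,-0.15,0,0,0,-1]
    - [0,0,-0.28,0,0,0,-1]
    - [0,0,-0.42,0,0,0,-1]
    - [0,0,-0.567,0,0,0,-1]
  squeeze: 18

```text
time_s: 22.65
ee_pos: [487.4, -85.4, 191.0]
tool_rot: [0.707, 0.708, -0.001, -0.001]
ft_force: [1.0, 1.0, -1.5]
grip_width: 31.2
gripper_force: 18.0
```

Request:
servo_tool:
  plan:
    - [0.07,-0.025,0,0,0,0,-1]
    - [0.18,-0.055,0,0,0,0,-1]
    - [0.3,-0.09,0,0,0,0,-1]
    - [0.42,-0.125,0,0,0,0,-1]
    - [0.534,-0.162,0,0,0,0,-1]

```text
time_s: 23.07
ee_pos: [446.7, 49.6, 189.9]
tool_rot: [0.706, 0.708, 0.0, -0.0]
ft_force: [0.6, 0.5, -0.7]
grip_width: 31.7
gripper_force: 18.0
```

Request:
servo_tool:
  plan:
    - [0.107,-0.032,0,0,0,0,-1]
    - [0.214,-0.064,0,0,0,0,-1]
    - [0.32,-0.097,0,0,0,0,-1]
    - [0.427,-0.13,0,0,0,0,-1]
    - [0.534,-0.162,0,0,0,0,-1]

```text
time_s: 23.48
ee_pos: [406.0, 182.7, 189.9]
tool_rot: [0.707, 0.708, -0.0, -0.0]
ft_force: [1.1, 0.2, -1.0]
grip_width: 31.5
gripper_force: 18.0
```

Request:
servo_tool:
  plan:
    - [0.12,-0.037,0,0,0,0,-1]
    - [0.24,-0.073,0,0,0,0,-1]
    - [0.36,-0.109,0,0,0,0,-1]
    - [0.46,-0.14,0,0,0,0,-1]
    - [0.534,-0.162,0,0,0,0,-1]

```text
time_s: 23.9
ee_pos: [364.6, 317.2, 189.6]
tool_rot: [0.706, 0.709, -0.0, -0.0]
ft_force: [0.5, 0.4, -0.7]
grip_width: 31.4
gripper_force: 18.0
```

Request:
servo_tool:
  plan:
    - [0,0,0,0,0,0,-1]
    - [0,0,0,0,0,0,-1]
    - [0,0,0,0,0,0,-1]
    - [0,0,0,0,0,0,-1]

```text
time_s: 24.23
ee_pos: [366.7, 313.9, 190.0]
tool_rot: [0.707, 0.707, -0.0, 0.0]
ft_force: [-0.5, 0.1, -1.6]
grip_width: 31.1
gripper_force: 18.0
```

Request:
servo_tool:
  plan:
    - [-0.02,0,0.05,0,0,0.04,-1]
    - [-0.04,0,0.12,0,0,0.08,-1]
    - [-0.048,0,0.2,0,0,0.12,-1]
    - [-0.048,0,0.28,0,0,0.15,-1]
    - [-0.048,0,0.3,0,0,0.167,-1]

```text
time_s: 24.65
ee_pos: [365.5, 300.7, 112.3]
tool_rot: [0.868, 0.497, -0.002, 0.001]
ft_force: [-0.9, -0.6, -1.4]
grip_width: 31.6
gripper_force: 18.0
```

Request:
servo_tool:
  plan:
    - [0,0,0.08,0,0,0,-1]
    - [0,0,0.18,0,0,0,-1]
    - [0,0,0.25,0,0,0,-1]
    - [0,0,0.28,0,0,0,-1]
    - [0,0,0.28,0,0,0,-1]

```text
time_s: 25.07
ee_pos: [365.6, 301.6, 43.7]
tool_rot: [0.866, 0.5, -0.001, 0.0]
ft_force: [0.2, -0.8, -0.9]
grip_width: 31.7
gripper_force: 18.0
```

Request:
servo_tool:
  plan:
    - [0,0,0,0,0,0,-1]
    - [0,0,0,0,0,0,-1]
    - [0,0,0,0,0,0,-1]

```text
time_s: 25.32
ee_pos: [366.9, 303.7, 46.3]
tool_rot: [0.866, 0.5, 0.001, -0.0]
ft_force: [-0.8, 0.3, -1.4]
grip_width: 31.7
gripper_force: 18.0
```

Request:
servo_tool:
  plan:
    - [0,0,0.008,0,0,0,-1]
    - [0,0,0.016,0,0,0,-1]
    - [0,0,0.019,0,0,0,-1]
    - [0,0,0.019,0,0,0,-1]
    - [0,0,0.019,0,0,0,-1]

```text
time_s: 25.73
ee_pos: [366.2, 303.1, 40.3]
tool_rot: [0.866, 0.5, 0.0, -0.0]
ft_force: [-0.4, -0.5, -0.8]
grip_width: 31.3
gripper_force: 18.0
```

Request:
servo_tool:
  plan:
    - [0,0,0,0,0,0,-1]
    - [0,0,0,0,0,0,-1]
    - [0,0,0,0,0,0,-1]

```text
time_s: 25.98
ee_pos: [366.2, 303.1, 40.3]
tool_rot: [0.866, 0.5, 0.0, -0.0]
ft_force: [0.4, 0.2, -0.5]
grip_width: 31.2
gripper_force: 18.0
```

Request:
servo_tool:
  plan:
    - [0,0,0,0,0,0,0.3]
    - [0,0,0,0,0,0,0.3]
    - [0,0,0,0,0,0,0.3]
    - [0,0,0,0,0,0,0.3]
    - [0,0,0,0,0,0,0.3]

```text
time_s: 26.4
ee_pos: [366.1, 303.1, 40.3]
tool_rot: [0.866, 0.5, 0.0, -0.0]
ft_force: [0.5, -0.3, -0.3]
grip_width: 53.6
gripper_force: 0.0
```

Request:
servo_tool:
  plan:
    - [0,0,-0.06,0,0,0,0.3]
    - [0,0,-0.18,0,0,0,0.3]
    - [0,0,-0.32,0,0,0,0.3]
    - [0,0,-0.46,0,0,0,0.3]
    - [0,0,-0.598,0,0,0,0.3]

```text
time_s: 26.82
ee_pos: [366.0, 302.8, 191.5]
tool_rot: [0.866, 0.5, 0.0, -0.0]
ft_force: [1.0, 0.5, -0.1]
grip_width: 56.6
gripper_force: 0.0
```

Request:
servo_tool:
  plan:
    - [0,0,0,0,0,-0.03,0.3]
    - [0,0,0,0,0,-0.07,0.3]
    - [0,0,0,0,0,-0.11,0.3]
    - [0,0,0,0,0,-0.15,0.3]
    - [0,0,0,0,0,-0.167,0.3]

```text
time_s: 27.23
ee_pos: [366.1, 303.0, 189.8]
tool_rot: [0.704, 0.71, 0.0, -0.0]
ft_force: [-0.2, 0.5, -0.1]
grip_width: 56.5
gripper_force: 0.0
```

Request:
servo_tool:
  plan:
    - [0,0,0,0,0,0,0.3]
    - [0,0,0,0,0,0,0.3]
    - [0,0,0,0,0,0,0.3]

```text
time_s: 27.48
ee_pos: [366.1, 303.0, 189.8]
tool_rot: [0.707, 0.707, 0.0, -0.0]
ft_force: [-0.3, -0.2, 0.1]
grip_width: 56.7
gripper_force: 0.0
```

```bash
python3 - <<'E'
from h import *
from fit import rect
st(); to([541.5,-26,190],0)
for c in("scene","top"):
    p,d,w=cap(c,c+"5"); W=np.nan_to_num(w); X,Y,Z=W[...,0],W[...,1],W[...,2]
    f=W[(X>300)&(X<600)&(Y>240)&(Y<430)&(Z>60)&(Z<118)]; print(c,"tray tall pts",len(f))
    for a,b in((330,400),(410,480),(490,570)):
        q=f[(f[:,0]>a)&(f[:,0]<b)]
        if len(q): zt=np.percentile(q[:,2],95); q=q[q[:,2]>zt-8]; print(np.round(np.r_[(q.max(0)+q.min(0))/2,zt],1),len(q))
    pr=(X>505)&(X<580)&(Y>-140)&(Y<90)&(Z>33)&(Z<55); P=W[pr]; rect(P[:,:2],"press")
    for a in range(-110,70,20):
        q=P[(P[:,1]>a)&(P[:,1]<a+20)]
        if len(q)>2: print(a+10,np.round([q[:,0].min(),q[:,0].max(),np.median(q[:,2])],1),len(q),end=" | ")
    print()
a=cv2.imread("pics/scene5.png")[110:260,200:400]; cv2.imwrite("pics/s5.png",cv2.resize(a,None,fx=4,fy=4,interpolation=2))
E
```

```text
{'time_s': 27.4833, 'ee_pos': [366.1172, 303.0427, 189.7583], 'tool_rot': [0.7073, 0.7069, 0.0, -0.0], 'joints': [-0.9698, -0.0093, 0.1819, 1.8428, 0.0017, 1.3079, -0.7889], 'ft_force': [-0.298, -0.2432, 0.0723], 'grip_width': 56.6749, 'gripper_force': 0.0}
shift [-1.316e+00  7.020e-01 -1.000e-03] turn [-0.     -0.     -0.0002]
scene tray tall pts 425
[372.8 299.5  89.1  92.6] 19
[445.9 352.2 107.5 110.3] 83
[529.7 324.7 107.6 110.6] 75
press [541.3 -21.8] [171.9  48.2] 89.7 331
-100 [521.8 549.6  40.2] 37 | -80 [523.2 564.9  40.2] 43 | -60 [522.2 553.1  40.3] 45 | -40 [517.1 565.3  40.8] 39 | -20 [528.3 553.6  40.7] 38 | 0 [527.8 551.3  40.3] 36 | 20 [518.  561.7  42.2] 45 | 40 [532.9 565.2  41.5] 40 | 60 [520.4 549.2  39.3] 8 | 
top tray tall pts 113
[531.4 322.4 107.6 110.3] 71
press [543.3 -24.8] [193.3  52.9] 87.93 322
-100 [521.8 553.9  40.6] 33 | -80 [523.8 567.9  39.6] 35 | -60 [523.8 549.3  39.8] 36 | -40 [518.4 549.4  40.3] 33 | -20 [528.5 564.7  39.1] 32 | 0 [530.3 554.1  41.7] 32 | 20 [518.5 564.4  40.6] 57 | 40 [533.3 572.5  39.9] 51 | 60 [526.3 572.8  35.5] 10 |
```

View pics/s5.png

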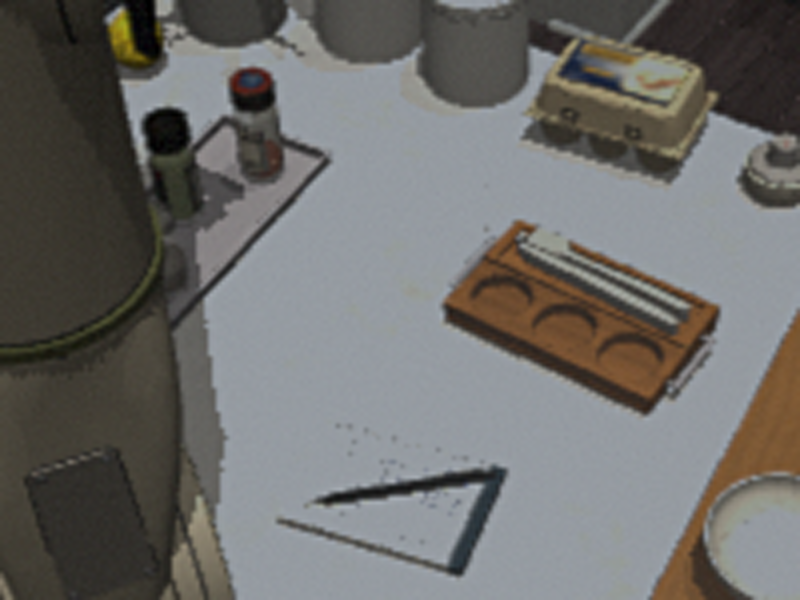

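All three stand on the tray, and the wells are empty. The press lies in the trough from (520,240) to (690,315) in the crop. Go to it.

Request:
servo_tool:
  plan:
    - [-0.088,0.046,0,0,0,0,0.3]
    - [-0.176,0.093,0,0,0,0,0.3]
    - [-0.264,0.14,0,0,0,0,0.3]
    - [-0.352,0.186,0,0,0,0,0.3]
    - [-0.44,0.233,0,0,0,0,0.3]

```text
time_s: 28.0
ee_pos: [425.0, 192.0, 189.8]
tool_rot: [0.707, 0.707, 0.0, -0.0]
ft_force: [0.0, 0.2, 1.0]
grip_width: 56.6
gripper_force: 0.0
```

Request:
servo_tool:
  plan:
    - [-0.088,0.046,0,0,0,0,0.3]
    - [-0.176,0.093,0,0,0,0,0.3]
    - [-0.264,0.14,0,0,0,0,0.3]
    - [-0.352,0.186,0,0,0,0,0.3]
    - [-0.44,0.233,0,0,0,0,0.3]

```text
time_s: 28.42
ee_pos: [483.5, 82.1, 189.9]
tool_rot: [0.707, 0.707, 0.0, 0.0]
ft_force: [-0.6, -0.3, 0.6]
grip_width: 56.5
gripper_force: 0.0
```

Request:
servo_tool:
  plan:
    - [-0.088,0.046,0.1,0,0,0,0.3]
    - [-0.176,0.093,0.2,0,0,0,0.3]
    - [-0.264,0.14,0.3,0,0,0,0.3]
    - [-0.352,0.186,0.38,0,0,0,0.3]
    - [-0.436,0.23,0.42,0,0,0,0.3]

```text
time_s: 28.83
ee_pos: [539.8, -26.9, 82.2]
tool_rot: [0.707, 0.707, -0.001, -0.001]
ft_force: [0.5, 0.7, 0.9]
grip_width: 56.7
gripper_force: 0.0
```

Request:
servo_tool:
  plan:
    - [0,0,0,0,0,0,0.3]
    - [0,0,0,0,0,0,0.3]
    - [0,0,0,0,0,0,0.3]
    - [0,0,0,0,0,0,0.3]
    - [0,0,0,0,0,0,0.3]

```text
time_s: 29.25
ee_pos: [540.9, -24.4, 85.3]
tool_rot: [0.706, 0.708, 0.001, 0.0]
ft_force: [-0.7, 0.3, -0.7]
grip_width: 56.5
gripper_force: 0.0
```

```bash
python3 -c "
from h import *
st();to([540,-25,31],0)"
```

```text
{'time_s': 29.25, 'ee_pos': [540.947, -24.3973, 85.343], 'tool_rot': [0.7059, 0.7083, 0.0007, 0.0], 'joints': [-0.5308, 0.2466, 0.5643, 1.8341, -0.1479, 1.1013, 0.0901], 'ft_force': [-0.7122, 0.2583, -0.6567], 'grip_width': 56.5387, 'gripper_force': 0.0}
shift [-0.003 -0.004  0.217] turn [ 0.0003 -0.0003  0.001 ]
```

Request:
servo_tool:
  plan:
    - [-0.003,-0.003,0.06,0,0,0,0.3]
    - [-0.003,-0.003,0.12,0,0,0,0.3]
    - [-0.003,-0.003,0.17,0,0,0,0.3]
    - [-0.003,-0.003,0.2,0,0,0,0.3]
    - [-0.003,-0.003,0.206,0,0,0,0.3]

```text
time_s: 29.67
ee_pos: [539.1, -25.9, 32.0]
tool_rot: [0.706, 0.708, -0.001, -0.001]
ft_force: [0.1, 0.4, 0.5]
grip_width: 56.4
gripper_force: 0.0
```

Request:
servo_tool:
  plan:
    - [0,0,0,0,0,0,0]
    - [0,0,0,0,0,0,-0.2]
    - [0,0,0.004,0,0,0,-0.2]
    - [0,0,0.006,0,0,0,-0.2]
    - [0,0,0.006,0,0,0,-0.2]
  squeeze: 10

```text
time_s: 30.08
ee_pos: [540.2, -26.3, 32.0]
tool_rot: [0.706, 0.708, 0.0, 0.0]
ft_force: [0.0, 0.7, 0.6]
grip_width: 37.0
gripper_force: 0.0
```

Request:
servo_tool:
  plan:
    - [0,0,0,0,0,0,-0.4]
    - [0,0,0,0,0,0,-0.45]
    - [0,0,0,0,0,0,-0.45]
    - [0,0,0,0,0,0,-0.45]

```text
time_s: 30.42
ee_pos: [540.0, -26.4, 31.8]
tool_rot: [0.706, 0.708, 0.0, -0.0]
ft_force: [-0.0, -0.3, -0.2]
grip_width: 25.3
gripper_force: 0.0
```

```bash
python3 - <<'E'
from h import *
st(); p,d,w=cap("scene","scene6")
a=cv2.imread("pics/scene6.png")[140:230,290:410]; cv2.imwrite("pics/s6.png",cv2.resize(a,None,fx=6,fy=6,interpolation=2))
E
```

```text
{'time_s': 30.4167, 'ee_pos': [539.9992, -26.3677, 31.7662], 'tool_rot': [0.7065, 0.7077, 0.0001, -0.0], 'joints': [-0.5072, 0.3168, 0.5486, 1.8827, -0.1951, 0.9949, 0.128], 'ft_force': [-0.0335, -0.3327, -0.2409], 'grip_width': 25.2762, 'gripper_force': 0.0}
```

View pics/s6.png

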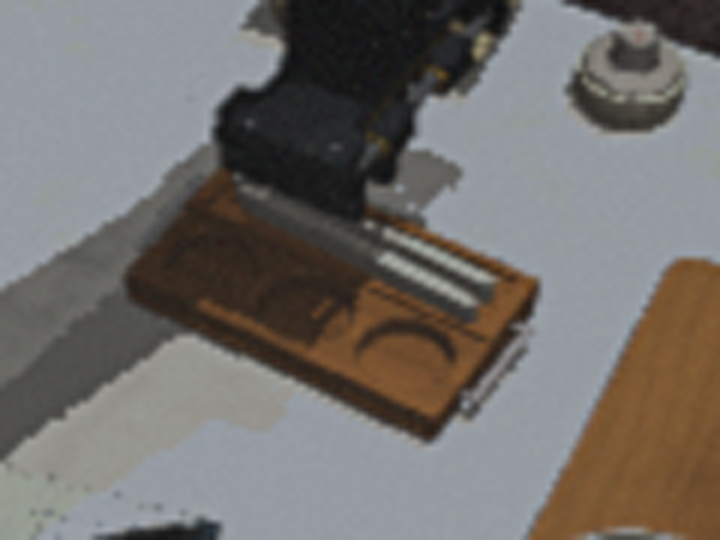

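The fingers close above the press without touching it: the tips, at (360,215), end over it. I'll measure the real tip height from the depth.

```bash
python3 - <<'E'
from h import *
p,d,w=cap("scene"); W=np.nan_to_num(w)
# dark gripper pixels
dark=p.max(-1)<45
m=dark&(abs(W[...,0]-540)<70)&(abs(W[...,1]+26)<60)&(W[...,2]>15)
P=W[m]; print(len(P),np.round(np.percentile(P[:,2],[0,1,2,5,10,25,50,75,95]),1))
for a in range(30,150,8):
    q=P[(P[:,2]>=a)&(P[:,2]<a+8)]
    if len(q): print(a,len(q),np.round([*np.percentile(q[:,0],[2,98]),*np.percentile(q[:,1],[2,98])],1))
E
```

```text
1343 [ 16.2  74.6  82.8 154.2 165.2 185.7 239.9 349.2 437.7]
70 9 [517.4 555.  -36.3 -23.8]
78 11 [519.4 558.  -38.1 -28.2]
86 4 [519.8 547.7 -36.3 -29.4]
94 3 [519.6 522.4 -36.5 -34.4]
102 2 [516.1 518.3 -37.9 -35.9]
126 1 [558.3 558.3 -36.  -36. ]
134 3 [556.9 558.9 -38.9 -36.5]
142 10 [495.3 571.  -63.1 -39.1]
```

Request:
servo_tool:
  plan:
    - [0,0,0,0,0,0,0.3]
    - [0,0,0,0,0,0,0.3]
    - [0,0,0,0,0,0,0.3]
    - [0,0,0,0,0,0,0.3]
    - [0,0,0,0,0,0,0.3]

```text
time_s: 30.93
ee_pos: [540.0, -26.4, 31.7]
tool_rot: [0.706, 0.708, 0.0, -0.0]
ft_force: [0.0, -0.5, -0.1]
grip_width: 49.7
gripper_force: 0.0
```

Request:
servo_tool:
  plan:
    - [0,0,0.03,0,0,0,0.3]
    - [0,0,0.06,0,0,0,0.3]
    - [0,0,0.09,0,0,0,0.3]
    - [0,0,0.1,0,0,0,0.3]
    - [0,0,0.1,0,0,0,0.3]

```text
time_s: 31.35
ee_pos: [539.1, -26.5, 5.5]
tool_rot: [0.707, 0.708, -0.001, -0.001]
ft_force: [0.2, 1.3, 0.3]
grip_width: 56.5
gripper_force: 0.0
```

```bash
python3 - <<'E'
from h import *
st()
for c in("scene",):
  p,d,w=cap(c,"scene7"); W=np.nan_to_num(w)
  dark=p.max(-1)<50
  m=dark&(abs(W[...,0]-540)<60)&(abs(W[...,1]+26)<25)&(W[...,2]>29)&(W[...,2]<125)
  P=W[m]; print(np.round(P[np.argsort(P[:,2])][:45].astype(float),0).astype(int).tolist())
E
```

```text
{'time_s': 31.35, 'ee_pos': [539.121, -26.4834, 5.5026], 'tool_rot': [0.7065, 0.7077, -0.0008, -0.0006], 'joints': [-0.494, 0.3556, 0.5364, 1.9012, -0.2208, 0.9451, 0.1473], 'ft_force': [0.2294, 1.3113, 0.3053], 'grip_width': 56.5238, 'gripper_force': 0.0}
[[573, -23, 29], [565, -27, 33], [531, -27, 43], [571, -31, 45], [572, -34, 45], [503, -31, 46], [504, -16, 46], [502, -25, 48], [502, -35, 49], [503, -20, 49], [506, -37, 50], [503, -24, 51], [502, -32, 51], [500, -29, 51], [502, -16, 52], [505, -30, 53], [502, -35, 53], [569, -36, 53], [503, -20, 54], [574, -37, 54], [503, -23, 55], [501, -29, 55], [506, -37, 56], [504, -34, 56], [502, -17, 57], [574, -36, 58], [502, -28, 59], [567, -36, 59], [501, -21, 60], [567, -36, 64], [573, -37, 64], [575, -35, 66], [567, -35, 68], [575, -35, 70], [568, -35, 71], [570, -34, 74], [575, -34, 75], [569, -22, 78], [565, -28, 84], [568, -23, 84], [568, -26, 85], [568, -30, 87], [572, -28, 87], [567, -27, 91], [571, -28, 93]]
```

The finger tips are really about 38 mm above the reported TCP at z. Account for that and descend so the tips reach about 32.

Request:
servo_tool:
  plan:
    - [0,0,0.015,0,0,0,0.3]
    - [0,0,0.03,0,0,0,0.3]
    - [0,0,0.04,0,0,0,0.3]
    - [0,0,0.046,0,0,0,0.3]
    - [0,0,0.05,0,0,0,0.3]

```text
time_s: 31.82
ee_pos: [539.9, -26.4, -6.0]
tool_rot: [0.706, 0.708, -0.0, -0.0]
ft_force: [0.6, -0.0, 0.5]
grip_width: 56.3
gripper_force: 0.0
```

Request:
servo_tool:
  plan:
    - [0,0,0,0,0,0,-0.2]
    - [0,0,0,0,0,0,-0.2]
    - [0,0,0,0,0,0,-0.3]
    - [0,0,0,0,0,0,-0.3]
    - [0,0,0,0,0,0,-0.3]

```text
time_s: 32.23
ee_pos: [540.0, -26.3, -5.7]
tool_rot: [0.706, 0.708, 0.0, 0.0]
ft_force: [0.1, -0.1, 0.4]
grip_width: 33.5
gripper_force: 0.0
```

Request:
servo_tool:
  plan:
    - [0,0,0,0,0,0,-1]
    - [0,0,0,0,0,0,-1]
    - [0,0,0,0,0,0,-1]
    - [0,0,0,0,0,0,-1]

```text
time_s: 32.57
ee_pos: [540.1, -26.3, -5.7]
tool_rot: [0.706, 0.708, 0.0, 0.0]
ft_force: [-0.4, -0.5, -0.4]
grip_width: 25.4
gripper_force: 9.9
```

Request:
servo_tool:
  plan:
    - [0,0,0,0,0,0,-1]
    - [0,0,0,0,0,0,-1]
    - [0,0,-0.02,0,0,0,-1]
    - [0,0,-0.05,0,0,0,-1]
    - [0,0,-0.1,0,0,0,-1]
  squeeze: 35

```text
time_s: 32.98
ee_pos: [539.0, -26.5, 19.2]
tool_rot: [0.707, 0.708, -0.001, -0.001]
ft_force: [-1.1, -0.2, -2.0]
grip_width: 24.4
gripper_force: 34.7
```

Request:
servo_tool:
  plan:
    - [0,0,-0.07,0,0,0,-1]
    - [0,0,-0.16,0,0,0,-1]
    - [0,0,-0.26,0,0,0,-1]
    - [0,0,-0.36,0,0,0,-1]
    - [0,0,-0.4,0,0,0,-1]

```text
time_s: 33.4
ee_pos: [541.6, -26.7, 123.5]
tool_rot: [0.707, 0.708, 0.002, 0.001]
ft_force: [0.6, -0.2, -1.5]
grip_width: 24.8
gripper_force: 34.7
```

Request:
servo_tool:
  plan:
    - [0,0,0,0,0,0,-1]
    - [0,0,0,0,0,0,-1]
    - [0,0,0,0,0,0,-1]

```text
time_s: 33.65
ee_pos: [539.1, -26.3, 117.9]
tool_rot: [0.706, 0.708, -0.001, -0.001]
ft_force: [-0.8, 0.7, -2.1]
grip_width: 24.7
gripper_force: 34.7
```

```bash
python3 - <<'E'
from h import *
st(); to([540,-308.5,119],0)
p,d,w=cap("scene","scene8"); W=np.nan_to_num(w); X,Y,Z=W[...,0],W[...,1],W[...,2]
P=W[(abs(X-540)<60)&(abs(Y+26)<110)&(abs(Y+26)>30)&(Z>100)&(Z<185)]
for a in range(-130,80,20):
    q=P[(P[:,1]>a)&(P[:,1]<a+20)]
    if len(q)>2: print(a+10,np.round([q[:,0].min(),q[:,0].max(),np.median(q[:,2])],1),len(q))
E
```

```text
{'time_s': 33.65, 'ee_pos': [539.0656, -26.295, 117.8884], 'tool_rot': [0.7064, 0.7078, -0.0007, -0.0006], 'joints': [-0.5429, 0.2084, 0.5752, 1.8009, -0.1224, 1.1698, 0.0725], 'ft_force': [-0.8381, 0.6857, -2.0616], 'grip_width': 24.6863, 'gripper_force': 34.6537}
shift [-1.129  0.002 -0.004] turn [-0.0006  0.      0.0006]
-100 [521.4 548.  160.4] 58
-80 [522.8 549.8 162.4] 61
-60 [522.2 549.3 162.8] 39
```

Request:
servo_tool:
  plan:
    - [-0.08,0,0,0,0,0,-1]
    - [-0.18,0,0,0,0,0,-1]
    - [-0.3,0,0,0,0,0,-1]
    - [-0.43,0,0,0,0,0,-1]
    - [-0.56,0,0,0,0,0,-1]

```text
time_s: 34.12
ee_pos: [539.4, -167.4, 117.9]
tool_rot: [0.706, 0.708, -0.001, -0.001]
ft_force: [0.7, -0.6, -1.3]
grip_width: 25.0
gripper_force: 34.7
```

Request:
servo_tool:
  plan:
    - [-0.13,0,0,0,0,0,-1]
    - [-0.26,0,0,0,0,0,-1]
    - [-0.38,0,0,0,0,0,-1]
    - [-0.49,0,0,0,0,0,-1]
    - [-0.569,0,0,0,0,0,-1]

```text
time_s: 34.53
ee_pos: [538.9, -311.4, 117.6]
tool_rot: [0.707, 0.707, -0.001, -0.001]
ft_force: [0.8, 1.0, -2.7]
grip_width: 24.5
gripper_force: 34.7
```

Request:
servo_tool:
  plan:
    - [0,0,0,0,0,0.02,-1]
    - [0,0,0,0,0,0.055,-1]
    - [0,0,0,0,0,0.09,-1]
    - [0,0,0,0,0,0.125,-1]
    - [0,0,0,0,0,0.16,-1]

```text
time_s: 34.95
ee_pos: [539.7, -308.4, 117.6]
tool_rot: [0.862, 0.507, -0.001, -0.001]
ft_force: [0.1, -0.4, -0.7]
grip_width: 24.9
gripper_force: 34.6
```

Request:
servo_tool:
  plan:
    - [0,0,0,0,0,0.035,-1]
    - [0,0,0,0,0,0.07,-1]
    - [0,0,0,0,0,0.105,-1]
    - [0,0,0,0,0,0.14,-1]
    - [0,0,0,0,0,0.17,-1]

```text
time_s: 35.37
ee_pos: [539.8, -308.3, 117.6]
tool_rot: [0.965, 0.262, -0.001, -0.001]
ft_force: [0.3, 0.1, -2.8]
grip_width: 24.6
gripper_force: 34.7
```

Request:
servo_tool:
  plan:
    - [0,0,0,0,0,0.035,-1]
    - [0,0,0,0,0,0.07,-1]
    - [0,0,0,0,0,0.105,-1]
    - [0,0,0,0,0,0.13,-1]
    - [0,0,0,0,0,0.139,-1]

```text
time_s: 35.78
ee_pos: [539.8, -308.3, 117.6]
tool_rot: [0.999, 0.047, -0.001, -0.0]
ft_force: [0.2, -0.0, -2.3]
grip_width: 24.9
gripper_force: 34.7
```

```bash
python3 -c "
from h import *
st();to([540,-308.5,-6],-84.4)"
```

```text
{'time_s': 35.7833, 'ee_pos': [539.8004, -308.2904, 117.5891], 'tool_rot': [0.9989, 0.0471, -0.0013, -0.0002], 'joints': [-0.2795, 0.5354, 0.9948, 1.5961, -0.4634, 1.2685, -0.6832], 'ft_force': [0.1923, -0.0098, -2.3177], 'grip_width': 24.8607, 'gripper_force': 34.6535}
shift [0.002 0.001 0.494] turn [-0.0002  0.0008 -0.0011]
```

Request:
servo_tool:
  plan:
    - [0,0,0.1,0,0,0,-1]
    - [0,0,0.22,0,0,0,-1]
    - [0,0,0.34,0,0,0,-1]
    - [0,0,0.43,0,0,0,-1]
    - [0,0,0.465,0,0,0,-1]

```text
time_s: 36.2
ee_pos: [537.8, -307.1, -1.8]
tool_rot: [0.999, 0.049, -0.003, -0.001]
ft_force: [-0.1, 1.0, -2.5]
grip_width: 24.3
gripper_force: 34.7
```

Request:
servo_tool:
  plan:
    - [0,0,0,0,0,0,-1]
    - [0,0,0.01,0,0,0,-1]
    - [0,0,0.02,0,0,0,-1]
    - [0,0,0.024,0,0,0,-1]
    - [0,0,0.024,0,0,0,-1]

```text
time_s: 36.62
ee_pos: [541.0, -308.8, -2.3]
tool_rot: [0.999, 0.05, 0.001, 0.0]
ft_force: [0.5, 0.5, -2.2]
grip_width: 24.5
gripper_force: 34.7
```

Request:
servo_tool:
  plan:
    - [0,0,0.004,0,0,0,-1]
    - [0,0,0.008,0,0,0,-1]
    - [0,0,0.01,0,0,0,-1]
    - [0,0,0.01,0,0,0,-1]

```text
time_s: 36.95
ee_pos: [540.5, -308.6, -5.6]
tool_rot: [0.999, 0.05, 0.0, -0.0]
ft_force: [-0.2, 0.1, -2.6]
grip_width: 24.8
gripper_force: 34.7
```

Request:
servo_tool:
  plan:
    - [0,0,0.003,0,0,0,-1]
    - [0,0,0.006,0,0,0,-1]
    - [0,0,0.009,0,0,0,-1]
    - [0,0,0.009,0,0,0,-1]
    - [0,0,0.009,0,0,0,-1]

```text
time_s: 37.37
ee_pos: [540.5, -308.6, -7.5]
tool_rot: [0.999, 0.05, 0.0, -0.0]
ft_force: [-1.4, 1.9, 4.3]
grip_width: 24.8
gripper_force: 34.6
```

Request:
servo_tool:
  plan:
    - [0,0,0,0,0,0,0.3]
    - [0,0,0,0,0,0,0.3]
    - [0,0,0,0,0,0,0.3]
    - [0,0,0,0,0,0,0.3]
    - [0,0,0,0,0,0,0.3]

```text
time_s: 37.78
ee_pos: [540.5, -308.7, -7.9]
tool_rot: [0.999, 0.05, 0.0, 0.0]
ft_force: [0.1, 0.9, -0.7]
grip_width: 50.2
gripper_force: 0.0
```

Request:
servo_tool:
  plan:
    - [0,0,-0.06,0,0,0,0.3]
    - [0,0,-0.2,0,0,0,0.3]
    - [0,0,-0.35,0,0,0,0.3]
    - [0,0,-0.5,0,0,0,0.3]
    - [0,0,-0.65,0,0,0,0.3]

```text
time_s: 38.2
ee_pos: [540.0, -308.9, 157.6]
tool_rot: [0.999, 0.049, 0.0, 0.0]
ft_force: [2.6, 0.5, 0.7]
grip_width: 56.7
gripper_force: 0.0
```

Request:
servo_tool:
  plan:
    - [0.2,0,-0.05,0,0,-0.03,0.6]
    - [0.3,0,-0.05,0,0,-0.07,0.6]
    - [0.2,-0.3,-0.05,0,0,-0.1,0.6]
    - [0.1,-0.45,-0.05,0,0,-0.14,0.6]
    - [0,-0.6,-0.05,0,0,-0.18,0.6]

```text
time_s: 38.62
ee_pos: [550.9, -194.5, 166.7]
tool_rot: [0.945, 0.328, -0.002, 0.001]
ft_force: [-0.5, 1.3, 2.0]
grip_width: 69.4
gripper_force: 0.0
```

```bash
python3 - <<'E'
from h import *
from fit import rect
st()
for c in("scene","top"):
    p,d,w=cap(c,c+"9"); W=np.nan_to_num(w); X,Y,Z=W[...,0],W[...,1],W[...,2]
    m=(X>440)&(X<645)&(Y>-380)&(Y<-240)&(Z>31)&(Z<48)
    n,L,S,_=cv2.connectedComponentsWithStats(m.astype(np.uint8)); i=1+S[1:,4].argmax(); P=W[L==i]
    rect(P[:,:2],c+" press"); print(np.round(P.mean(0),1))
a=cv2.imread("pics/scene9.png")[140:300,330:510]; cv2.imwrite("pics/s9.png",cv2.resize(a,None,fx=3.5,fy=3.5,interpolation=2))
E
```

```text
{'time_s': 38.6167, 'ee_pos': [550.9202, -194.4522, 166.6956], 'tool_rot': [0.9446, 0.3282, -0.0016, 0.0013], 'joints': [-0.482, 0.3456, 0.9261, 1.6375, -0.2804, 1.3021, -0.411], 'ft_force': [-0.538, 1.2756, 1.9973], 'grip_width': 69.3634, 'gripper_force': 0.0}
scene press [ 538.9 -311.7] [163.5  31.1] 1.41 289
[ 540.7 -309.8   39.1]
top press [ 538.6 -310.7] [164.8  31.5] 0.68 296
[ 541.2 -309.9   38.2]
```

View pics/s9.png

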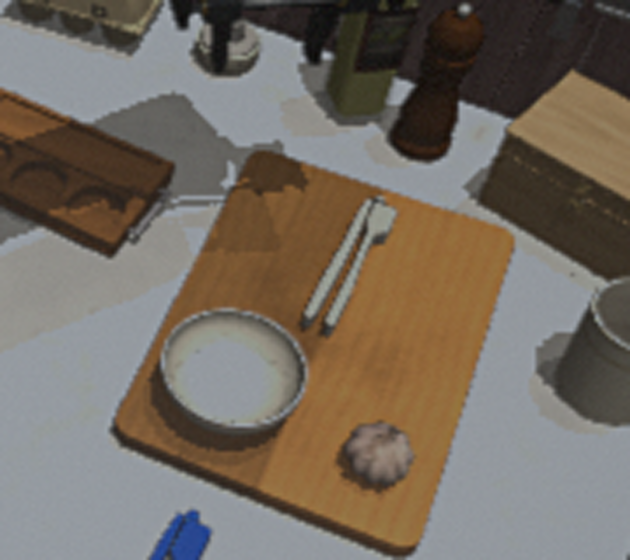

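The press lies flat along the board at (345,265) in the crop, and the bowl and bulb are untouched. Next come the returns, starting with the red jar at (526.6,325.4) on the tray.

Request:
servo_tool:
  plan:
    - [0,0,0,0,0,0,1]
    - [0,0,0,0,0,0,1]
    - [0,0,0,0,0,0,1]

```text
time_s: 38.97
ee_pos: [551.6, -195.8, 168.1]
tool_rot: [0.946, 0.324, 0.0, 0.001]
ft_force: [0.0, 0.3, -0.1]
grip_width: 82.2
gripper_force: 0.0
```

```bash
python3 -c "
from h import *
st();to([526.6,100,190],0)"
```

```text
{'time_s': 38.9667, 'ee_pos': [551.5691, -195.8488, 168.0686], 'tool_rot': [0.9459, 0.3245, 0.0004, 0.0007], 'joints': [-0.4786, 0.3451, 0.9273, 1.6353, -0.284, 1.303, -0.4139], 'ft_force': [0.0183, 0.3114, -0.1135], 'grip_width': 82.2215, 'gripper_force': 0.0}
shift [ 0.648 -0.995 -0.089] turn [ 5.000e-04  1.000e-04 -2.896e-01]
```

Request:
servo_tool:
  plan:
    - [0.08,-0.12,-0.02,0,0,-0.038,1]
    - [0.16,-0.25,-0.04,0,0,-0.076,1]
    - [0.24,-0.37,-0.06,0,0,-0.114,1]
    - [0.32,-0.5,-0.08,0,0,-0.152,1]
    - [0.4,-0.62,-0.089,0,0,-0.19,1]

```text
time_s: 39.38
ee_pos: [535.0, -10.4, 190.5]
tool_rot: [0.807, 0.59, 0.0, 0.001]
ft_force: [0.2, 0.8, -0.6]
grip_width: 86.8
gripper_force: 0.0
```

Request:
servo_tool:
  plan:
    - [0,0,0,0,0,-0.035,1]
    - [0,0,0,0,0,-0.07,1]
    - [0,0,0,0,0,-0.0996,1]
    - [0,0,0,0,0,-0.0996,1]

```text
time_s: 39.72
ee_pos: [535.1, -12.0, 189.7]
tool_rot: [0.706, 0.709, -0.0, 0.0]
ft_force: [-0.5, -0.8, -0.1]
grip_width: 87.1
gripper_force: 0.0
```

```bash
python3 -c "
from h import *
st();to([526.6,325.4,190],0)"
```

```text
{'time_s': 39.7167, 'ee_pos': [535.1428, -12.0307, 189.7415], 'tool_rot': [0.7057, 0.7085, -0.0002, 0.0004], 'joints': [-0.7399, 0.1421, 0.7503, 1.726, -0.0991, 1.3122, 0.0347], 'ft_force': [-0.5066, -0.7782, -0.0591], 'grip_width': 87.0702, 'gripper_force': 0.0}
shift [ 1.35  -0.029 -0.002] turn [0.0001 0.0003 0.0013]
```

Request:
servo_tool:
  plan:
    - [0.09,-0.002,0,0,0,0,0.6]
    - [0.2,-0.004,0,0,0,0,0.6]
    - [0.33,-0.007,0,0,0,0,0.6]
    - [0.46,-0.01,0,0,0,0,0.6]
    - [0.6,-0.013,0,0,0,0,0.6]

```text
time_s: 40.13
ee_pos: [531.6, 139.1, 189.7]
tool_rot: [0.709, 0.705, 0.0, 0.0]
ft_force: [0.8, -0.7, 0.7]
grip_width: 70.9
gripper_force: 0.0
```

Request:
servo_tool:
  plan:
    - [0.14,-0.003,0,0,0,0,0.6]
    - [0.3,-0.006,0,0,0,0,0.6]
    - [0.46,-0.009,0,0,0,0,0.6]
    - [0.62,-0.012,0,0,0,0,0.6]
    - [0.75,-0.015,0,0,0,0,0.6]

```text
time_s: 40.55
ee_pos: [526.9, 329.4, 189.2]
tool_rot: [0.708, 0.706, 0.0, -0.0]
ft_force: [0.0, 0.4, 0.6]
grip_width: 69.6
gripper_force: 0.0
```

Request:
servo_tool:
  plan:
    - [0,0,0,0,0,0,0.6]
    - [0,0,0,0,0,0,0.6]
    - [0,0,0,0,0,0,0.6]
    - [0,0,0,0,0,0,0.6]
    - [0,0,0,0,0,0,0.6]

```text
time_s: 40.97
ee_pos: [527.6, 325.1, 189.8]
tool_rot: [0.708, 0.707, 0.0, 0.0]
ft_force: [-0.0, -0.9, 0.1]
grip_width: 69.9
gripper_force: 0.0
```

```bash
python3 -c "
from h import *
st();to([526.6,325.4,43.6],0)"
```

```text
{'time_s': 40.9667, 'ee_pos': [527.5973, 325.1304, 189.7951], 'tool_rot': [0.7076, 0.7066, 0.0002, 0.0001], 'joints': [-1.0541, 0.3424, 0.5511, 1.4963, -0.1808, 1.3536, -0.4914], 'ft_force': [-0.0274, -0.8587, 0.064], 'grip_width': 69.8736, 'gripper_force': 0.0}
shift [ 0.001 -0.004  0.585] turn [ 0.0001 -0.     -0.0004]
```

Request:
servo_tool:
  plan:
    - [0.001,-0.004,0.12,0,0,0,0.6]
    - [0.001,-0.004,0.27,0,0,0,0.6]
    - [0.001,-0.004,0.42,0,0,0,0.6]
    - [0.001,-0.004,0.54,0,0,0,0.6]
    - [0.001,-0.004,0.585,0,0,0,0.6]

```text
time_s: 41.38
ee_pos: [523.8, 324.7, 39.1]
tool_rot: [0.707, 0.707, -0.003, -0.0]
ft_force: [-0.3, 0.2, -0.3]
grip_width: 70.0
gripper_force: 0.0
```

Request:
servo_tool:
  plan:
    - [0,0,0,0,0,0,0.4]
    - [0,0,0,0,0,0,0.2]
    - [0,0,0,0,0,0,-1]
    - [0,0,0,0,0,0,-1]
    - [0,0,0,0,0,0,-1]
  squeeze: 20

```text
time_s: 41.8
ee_pos: [526.8, 327.7, 45.1]
tool_rot: [0.706, 0.708, 0.001, 0.0]
ft_force: [0.8, 0.0, 0.3]
grip_width: 44.4
gripper_force: 0.2
```

Request:
servo_tool:
  plan:
    - [0,0,0,0,0,0,-1]
    - [0,0,0,0,0,0,-1]
    - [0,0,0,0,0,0,-1]
    - [0,0,0,0,0,0,-1]

```text
time_s: 42.13
ee_pos: [526.7, 327.7, 44.6]
tool_rot: [0.706, 0.708, 0.001, 0.0]
ft_force: [1.5, 0.4, 7.0]
grip_width: 40.8
gripper_force: 19.7
```

Request:
servo_tool:
  plan:
    - [0,0,-0.08,0,0,0,-1]
    - [0,0,-0.2,0,0,0,-1]
    - [0,0,-0.34,0,0,0,-1]
    - [0,0,-0.48,0,0,0,-1]
    - [0,0,-0.585,0,0,0,-1]

```text
time_s: 42.55
ee_pos: [526.0, 327.1, 192.6]
tool_rot: [0.706, 0.708, 0.001, 0.0]
ft_force: [0.2, 0.9, -1.1]
grip_width: 40.2
gripper_force: 19.7
```

Request:
servo_tool:
  plan:
    - [-0.1,-0.015,0,0,0,0,-1]
    - [-0.22,-0.03,0,0,0,0,-1]
    - [-0.34,-0.046,0,0,0,0,-1]
    - [-0.46,-0.062,0,0,0,0,-1]
    - [-0.574,-0.078,0,0,0,0,-1]

```text
time_s: 42.97
ee_pos: [506.0, 181.8, 189.4]
tool_rot: [0.706, 0.708, -0.0, -0.0]
ft_force: [0.8, -0.9, -0.7]
grip_width: 40.6
gripper_force: 19.7
```

Request:
servo_tool:
  plan:
    - [-0.12,-0.016,0,0,0,0,-1]
    - [-0.24,-0.032,0,0,0,0,-1]
    - [-0.36,-0.048,0,0,0,0,-1]
    - [-0.48,-0.064,0,0,0,0,-1]
    - [-0.574,-0.079,0,0,0,0,-1]

```text
time_s: 43.38
ee_pos: [486.5, 37.4, 189.5]
tool_rot: [0.707, 0.707, 0.0, -0.0]
ft_force: [0.7, -0.1, -0.4]
grip_width: 40.7
gripper_force: 19.7
```

Request:
servo_tool:
  plan:
    - [0,0,0,0,0,0,-1]
    - [0,0,0,0,0,0,-1]
    - [0,0,0,0,0,0,-1]
    - [0,0,0,0,0,0,-1]
    - [0,0,0,0,0,0,-1]

```text
time_s: 43.8
ee_pos: [487.1, 41.0, 189.3]
tool_rot: [0.706, 0.709, -0.0, -0.0]
ft_force: [0.1, 0.1, -0.6]
grip_width: 40.8
gripper_force: 19.7
```

```bash
python3 -c "
from h import *
st();to([487.3,38.3,51],0)"
```

```text
{'time_s': 43.8, 'ee_pos': [487.1296, 41.0382, 189.3481], 'tool_rot': [0.7057, 0.7086, -0.0002, -0.0], 'joints': [-0.8764, 0.0001, 0.7095, 1.8345, 0.0001, 1.3073, -0.1628], 'ft_force': [0.1143, 0.0819, -0.6109], 'grip_width': 40.814, 'gripper_force': 19.7088}
shift [-0.011  0.001  0.553] turn [-0.0001  0.0001  0.0013]
```

```bash
python3 - <<'E'
from h import *
p,d,w=cap("scene"); W=np.nan_to_num(w); X,Y,Z=W[...,0],W[...,1],W[...,2]
m=(abs(X-480)<40)&(abs(Y-40)<35)
for a in range(135,240,12):
    q=W[m&(Z>=a)&(Z<a+12)]
    if len(q)>3: print(a,len(q),np.round([q[:,0].min(),q[:,0].max(),q[:,1].min(),q[:,1].max()],1))
E
```

```text
147 28 [470.5 495.3  17.6  50.4]
159 40 [468.8 496.6  18.6  50. ]
171 37 [468.8 496.1  16.8  49.3]
183 34 [466.9 495.1  18.3  47.6]
195 46 [467.3 496.   18.3  53.8]
207 39 [467.6 495.   18.3  52.1]
219 38 [459.  498.5  17.5  45.7]
231 55 [456.7 512.6  17.6  52.7]
```

Request:
servo_tool:
  plan:
    - [-0.002,0,0.12,0,0,0,-1]
    - [-0.002,0,0.26,0,0,0,-1]
    - [-0.002,0,0.38,0,0,0,-1]
    - [-0.002,0,0.44,0,0,0,-1]
    - [-0.002,0,0.45,0,0,0,-1]

```text
time_s: 44.27
ee_pos: [485.0, 39.5, 74.0]
tool_rot: [0.706, 0.708, -0.002, -0.001]
ft_force: [-0.6, 0.2, -0.8]
grip_width: 40.6
gripper_force: 19.7
```

Request:
servo_tool:
  plan:
    - [0,0,0,0,0,0,-1]
    - [0,0,0.02,0,0,0,-1]
    - [0,0,0.05,0,0,0,-1]
    - [0,0,0.08,0,0,0,-1]
    - [0,0,0.091,0,0,0,-1]

```text
time_s: 44.68
ee_pos: [486.9, 39.6, 53.5]
tool_rot: [0.706, 0.708, -0.0, -0.0]
ft_force: [-0.5, 0.5, -0.7]
grip_width: 40.7
gripper_force: 19.7
```

Request:
servo_tool:
  plan:
    - [0,0,0,0,0,0,-1]
    - [0,0,0,0,0,0,-1]
    - [0,0,0.004,0,0,0,-1]
    - [0,0,0.004,0,0,0,-1]

```text
time_s: 45.02
ee_pos: [487.3, 39.5, 53.4]
tool_rot: [0.706, 0.708, 0.0, 0.0]
ft_force: [-0.2, 0.1, -1.3]
grip_width: 40.9
gripper_force: 19.7
```

Request:
servo_tool:
  plan:
    - [0,0,0.003,0,0,0,-1]
    - [0,0,0.003,0,0,0,0.4]
    - [0,0,0.003,0,0,0,0.4]
    - [0,0,0.003,0,0,0,0.4]
    - [0,0,0.003,0,0,0,0.4]

```text
time_s: 45.43
ee_pos: [487.2, 39.5, 52.6]
tool_rot: [0.706, 0.708, 0.0, -0.0]
ft_force: [-1.1, -0.3, -0.6]
grip_width: 57.5
gripper_force: 0.0
```

Request:
servo_tool:
  plan:
    - [0,0,-0.06,0,0,0,0.4]
    - [0,0,-0.18,0,0,0,0.5]
    - [0,0,-0.32,0,0,0,0.6]
    - [0,0,-0.46,0,0,0,0.6]
    - [0,0,-0.55,0,0,0,0.6]

```text
time_s: 45.85
ee_pos: [488.0, 39.3, 193.3]
tool_rot: [0.706, 0.708, 0.001, 0.001]
ft_force: [0.5, 0.3, 0.5]
grip_width: 68.9
gripper_force: 0.0
```

Request:
servo_tool:
  plan:
    - [0.1,-0.013,0,0,0,0,0.6]
    - [0.24,-0.032,0,0,0,0,0.6]
    - [0.38,-0.051,0,0,0,0,0.6]
    - [0.52,-0.07,0,0,0,0,0.6]
    - [0.62,-0.085,0,0,0,0,0.6]

```text
time_s: 46.27
ee_pos: [464.5, 197.7, 190.0]
tool_rot: [0.705, 0.709, 0.0, -0.0]
ft_force: [0.2, -0.3, -0.3]
grip_width: 69.7
gripper_force: 0.0
```

Request:
servo_tool:
  plan:
    - [0.12,-0.016,0,0,0,0,0.6]
    - [0.26,-0.035,0,0,0,0,0.6]
    - [0.4,-0.054,0,0,0,0,0.6]
    - [0.53,-0.072,0,0,0,0,0.6]
    - [0.622,-0.085,0,0,0,0,0.6]

```text
time_s: 46.68
ee_pos: [442.5, 353.3, 189.7]
tool_rot: [0.705, 0.709, -0.0, -0.0]
ft_force: [0.4, 0.0, -0.7]
grip_width: 69.7
gripper_force: 0.0
```

Request:
servo_tool:
  plan:
    - [0,0,0,0,0,0,0.6]
    - [0,0,0,0,0,0,0.6]
    - [0,0,0,0,0,0,0.6]
    - [0,0,0,0,0,0,0.6]
    - [0,0,0,0,0,0,0.6]

```text
time_s: 47.1
ee_pos: [444.5, 348.7, 190.2]
tool_rot: [0.707, 0.707, 0.0, -0.0]
ft_force: [-0.5, 0.7, 0.9]
grip_width: 69.7
gripper_force: 0.0
```

```bash
python3 - <<'E'
from h import *
st();to([444.9,350.3,48],0)
p,d,w=cap("scene","scene10"); W=np.nan_to_num(w); X,Y,Z=W[...,0],W[...,1],W[...,2]
q=W[(abs(X-488)<40)&(abs(Y-38)<35)&(Z>70)&(Z<135)]; zt=np.percentile(q[:,2],95); q=q[q[:,2]>zt-7]; print("red",np.round(np.r_[(q.min(0)+q.max(0))/2,zt],1))
q=W[(abs(X-445)<35)&(abs(Y-350)<40)&(Z>70)&(Z<116)]; zt=np.percentile(q[:,2],95); q=q[q[:,2]>zt-7]; print("green",np.round(np.r_[(q.min(0)+q.max(0))/2,zt],1))
E
```

```text
{'time_s': 47.1, 'ee_pos': [444.471, 348.6995, 190.2345], 'tool_rot': [0.707, 0.7073, 0.0002, -0.0001], 'joints': [-1.1616, 0.2011, 0.4808, 1.6405, -0.0956, 1.323, -0.6652], 'ft_force': [-0.4698, 0.7228, 0.9227], 'grip_width': 69.6936, 'gripper_force': 0.0}
shift [0.006 0.002 0.569] turn [ 0.     -0.0001  0.0001]
red [491.7  37.  115.7 118.3]
green [447.3 352.3 108.2 111. ]
```

Request:
servo_tool:
  plan:
    - [0.003,0.002,0.12,0,0,0,0.6]
    - [0.003,0.002,0.27,0,0,0,0.6]
    - [0.003,0.002,0.42,0,0,0,0.6]
    - [0.003,0.002,0.53,0,0,0,0.6]
    - [0.003,0.002,0.569,0,0,0,0.6]

```text
time_s: 47.57
ee_pos: [442.6, 348.4, 43.9]
tool_rot: [0.707, 0.708, -0.003, 0.0]
ft_force: [-0.4, -0.4, -0.2]
grip_width: 69.5
gripper_force: 0.0
```

Request:
servo_tool:
  plan:
    - [0,0,0,0,0,0,0.4]
    - [0,0,0,0,0,0,0.2]
    - [0,0,0,0,0,0,0.1]
    - [0,0,0,0,0,0,-1]
    - [0,0,0,0,0,0,-1]
  squeeze: 20

```text
time_s: 47.98
ee_pos: [445.2, 351.4, 49.4]
tool_rot: [0.706, 0.708, 0.001, -0.0]
ft_force: [-0.2, 0.6, -0.3]
grip_width: 44.0
gripper_force: 0.2
```

Request:
servo_tool:
  plan:
    - [0,0,0,0,0,0,-1]
    - [0,0,0,0,0,0,-1]
    - [0,0,0,0,0,0,-1]
    - [0,0,0,0,0,0,-1]

```text
time_s: 48.32
ee_pos: [445.3, 351.4, 49.0]
tool_rot: [0.706, 0.708, 0.001, -0.0]
ft_force: [0.5, -0.0, 7.0]
grip_width: 40.6
gripper_force: 20.0
```

Request:
servo_tool:
  plan:
    - [0,0,-0.08,0,0,0,-1]
    - [0,0,-0.2,0,0,0,-1]
    - [0,0,-0.34,0,0,0,-1]
    - [0,0,-0.48,0,0,0,-1]
    - [0,0,-0.569,0,0,0,-1]

```text
time_s: 48.73
ee_pos: [445.0, 351.0, 193.5]
tool_rot: [0.706, 0.708, 0.001, -0.0]
ft_force: [1.0, 0.7, -0.1]
grip_width: 40.0
gripper_force: 20.0
```

Request:
servo_tool:
  plan:
    - [-0.08,0.01,0,0,0,0,-1]
    - [-0.18,0.02,0,0,0,0,-1]
    - [-0.28,0.033,0,0,0,0,-1]
    - [-0.39,0.045,0,0,0,0,-1]
    - [-0.5,0.058,0,0,0,0,-1]

```text
time_s: 49.15
ee_pos: [458.9, 224.4, 189.9]
tool_rot: [0.706, 0.708, -0.0, -0.0]
ft_force: [1.2, -0.4, -1.2]
grip_width: 40.2
gripper_force: 20.0
```

Request:
servo_tool:
  plan:
    - [-0.1,0.012,0,0,0,0,-1]
    - [-0.2,0.023,0,0,0,0,-1]
    - [-0.3,0.035,0,0,0,0,-1]
    - [-0.4,0.046,0,0,0,0,-1]
    - [-0.5,0.058,0,0,0,0,-1]

```text
time_s: 49.57
ee_pos: [473.7, 99.4, 189.9]
tool_rot: [0.706, 0.708, -0.0, -0.0]
ft_force: [0.0, -0.1, -0.7]
grip_width: 40.2
gripper_force: 20.0
```

Request:
servo_tool:
  plan:
    - [-0.11,0.012,0,0,0,0,-1]
    - [-0.22,0.024,0,0,0,0,-1]
    - [-0.33,0.036,0,0,0,0,-1]
    - [-0.43,0.048,0,0,0,0,-1]
    - [-0.5,0.058,0,0,0,0,-1]

```text
time_s: 49.98
ee_pos: [488.5, -27.0, 190.1]
tool_rot: [0.707, 0.707, 0.0, -0.0]
ft_force: [-0.3, 0.4, -1.4]
grip_width: 40.6
gripper_force: 20.0
```

Request:
servo_tool:
  plan:
    - [0,0,0,0,0,0,-1]
    - [0,0,0,0,0,0,-1]
    - [0,0,0,0,0,0,-1]
    - [0,0,0,0,0,0,-1]
    - [0,0,0,0,0,0,-1]

```text
time_s: 50.4
ee_pos: [488.7, -23.2, 189.9]
tool_rot: [0.706, 0.709, -0.0, -0.0]
ft_force: [-0.6, 0.0, -1.3]
grip_width: 40.2
gripper_force: 20.0
```

```bash
python3 -c "
from h import *
st();to([488.4,-24.7,56],0)"
```

```text
{'time_s': 50.4, 'ee_pos': [488.6836, -23.1905, 189.8912], 'tool_rot': [0.7057, 0.7085, -0.0, -0.0002], 'joints': [-0.826, -0.0033, 0.7919, 1.8357, 0.0022, 1.3085, -0.0306], 'ft_force': [-0.5564, 0.0174, -1.3415], 'grip_width': 40.1858, 'gripper_force': 19.9626}
shift [-0.006 -0.001  0.536] turn [-0.0001 -0.0001  0.0013]
```

Request:
servo_tool:
  plan:
    - [-0.002,-0.001,0.12,0,0,0,-1]
    - [-0.002,-0.001,0.25,0,0,0,-1]
    - [-0.002,-0.001,0.37,0,0,0,-1]
    - [-0.002,-0.001,0.43,0,0,0,-1]
    - [-0.002,-0.001,0.44,0,0,0,-1]

```text
time_s: 50.82
ee_pos: [486.4, -24.2, 77.2]
tool_rot: [0.706, 0.708, -0.002, -0.001]
ft_force: [-1.0, -0.4, -1.0]
grip_width: 40.1
gripper_force: 20.0
```

Request:
servo_tool:
  plan:
    - [0,0,0,0,0,0,-1]
    - [0,0,0.02,0,0,0,-1]
    - [0,0,0.05,0,0,0,-1]
    - [0,0,0.08,0,0,0,-1]
    - [0,0,0.09,0,0,0,-1]

```text
time_s: 51.23
ee_pos: [488.4, -24.5, 56.8]
tool_rot: [0.706, 0.708, 0.0, -0.0]
ft_force: [-0.2, -0.4, 16.9]
grip_width: 39.8
gripper_force: 20.0
```

Request:
servo_tool:
  plan:
    - [0,0,0,0,0,0,-1]
    - [0,0,0,0,0,0,-1]
    - [0,0,0.003,0,0,0,-1]
    - [0,0,0.003,0,0,0,-1]

```text
time_s: 51.57
ee_pos: [488.7, -24.7, 56.9]
tool_rot: [0.706, 0.708, 0.0, 0.0]
ft_force: [-0.5, 0.2, 2.3]
grip_width: 40.3
gripper_force: 20.0
```

Request:
servo_tool:
  plan:
    - [0,0,0,0,0,0,0.4]
    - [0,0,0,0,0,0,0.4]
    - [0,0,0,0,0,0,0.4]
    - [0,0,0,0,0,0,0.4]
    - [0,0,0,0,0,0,0.4]

```text
time_s: 51.98
ee_pos: [488.6, -24.7, 56.7]
tool_rot: [0.706, 0.708, 0.0, -0.0]
ft_force: [0.1, -0.8, 0.1]
grip_width: 59.5
gripper_force: 0.0
```

Request:
servo_tool:
  plan:
    - [0,0,-0.06,0,0,0,0.4]
    - [0,0,-0.18,0,0,0,0.5]
    - [0,0,-0.32,0,0,0,0.6]
    - [0,0,-0.46,0,0,0,0.6]
    - [0,0,-0.532,0,0,0,0.6]

```text
time_s: 52.4
ee_pos: [489.8, -25.0, 193.5]
tool_rot: [0.707, 0.708, 0.002, 0.001]
ft_force: [-0.3, -0.1, 1.3]
grip_width: 68.6
gripper_force: 0.0
```

Request:
servo_tool:
  plan:
    - [0.07,-0.025,0,0,0,0,0.6]
    - [0.16,-0.06,0,0,0,0,0.6]
    - [0.25,-0.095,0,0,0,0,0.6]
    - [0.345,-0.13,0,0,0,0,0.6]
    - [0.437,-0.163,0,0,0,0,0.6]

```text
time_s: 52.82
ee_pos: [446.9, 85.4, 189.9]
tool_rot: [0.706, 0.708, 0.0, -0.0]
ft_force: [0.7, 0.3, -0.7]
grip_width: 70.0
gripper_force: 0.0
```

Request:
servo_tool:
  plan:
    - [0.09,-0.033,0,0,0,0,0.6]
    - [0.175,-0.065,0,0,0,0,0.6]
    - [0.262,-0.098,0,0,0,0,0.6]
    - [0.35,-0.13,0,0,0,0,0.6]
    - [0.437,-0.163,0,0,0,0,0.6]

```text
time_s: 53.23
ee_pos: [406.0, 194.5, 189.8]
tool_rot: [0.706, 0.708, 0.0, -0.0]
ft_force: [0.2, 0.1, -0.1]
grip_width: 69.3
gripper_force: 0.0
```

Request:
servo_tool:
  plan:
    - [0.09,-0.033,0,0,0,0,0.6]
    - [0.18,-0.066,0,0,0,0,0.6]
    - [0.27,-0.1,0,0,0,0,0.6]
    - [0.36,-0.135,0,0,0,0,0.6]
    - [0.437,-0.163,0,0,0,0,0.6]

```text
time_s: 53.65
ee_pos: [364.6, 304.2, 189.7]
tool_rot: [0.706, 0.708, 0.0, -0.0]
ft_force: [1.2, -0.3, -0.1]
grip_width: 69.3
gripper_force: 0.0
```

Request:
servo_tool:
  plan:
    - [0,0,0,0,0,0,0.6]
    - [0,0,0,0,0,0,0.6]
    - [0,0,0,0,0,0,0.6]
    - [0,0,0,0,0,0,0.6]
    - [0,0,0,0,0,0,0.6]

```text
time_s: 54.07
ee_pos: [366.0, 301.9, 189.9]
tool_rot: [0.707, 0.707, 0.0, -0.0]
ft_force: [-0.4, -0.5, 0.7]
grip_width: 69.6
gripper_force: 0.0
```

```bash
python3 - <<'E'
from h import *
st();to([366.2,303.1,40.3],0)
p,d,w=cap("scene","scene11"); W=np.nan_to_num(w); X,Y,Z=W[...,0],W[...,1],W[...,2]
for n,y in(("red",38),("green",-24)):
    q=W[(abs(X-488)<40)&(abs(Y-y)<28)&(Z>70)&(Z<135)]; zt=np.percentile(q[:,2],95); q=q[q[:,2]>zt-7]; print(n,np.round(np.r_[(q.min(0)+q.max(0))/2,zt],1))
E
```

```text
{'time_s': 54.0667, 'ee_pos': [366.0205, 301.8682, 189.8522], 'tool_rot': [0.7068, 0.7074, 0.0001, -0.0001], 'joints': [-1.171, -0.0225, 0.3828, 1.8538, 0.0086, 1.3085, -0.7897], 'ft_force': [-0.4089, -0.4739, 0.6899], 'grip_width': 69.6465, 'gripper_force': 0.0}
shift [0.005 0.001 0.598] turn [ 0.     -0.0001  0.0003]
red [491.4  36.  116.2 118.7]
green [489.6 -24.1 115.8 118.5]
```

Request:
servo_tool:
  plan:
    - [0.003,0.001,0.12,0,0,0,0.6]
    - [0.003,0.001,0.27,0,0,0,0.6]
    - [0.003,0.001,0.42,0,0,0,0.6]
    - [0.003,0.001,0.55,0,0,0,0.6]
    - [0.003,0.001,0.6,0,0,0,0.6]

```text
time_s: 54.53
ee_pos: [364.1, 301.0, 35.8]
tool_rot: [0.707, 0.708, -0.003, 0.0]
ft_force: [-1.1, 0.0, -0.4]
grip_width: 69.3
gripper_force: 0.0
```

Request:
servo_tool:
  plan:
    - [0,0,0,0,0,0,0.4]
    - [0,0,0,0,0,0,0.2]
    - [0,0,0,0,0,0,0]
    - [0,0,0,0,0,0,0]
    - [0,0,0,0,0,0,-0.1]
  squeeze: 12

```text
time_s: 54.95
ee_pos: [366.5, 304.2, 41.0]
tool_rot: [0.706, 0.708, 0.001, -0.0]
ft_force: [-0.5, -0.2, -0.2]
grip_width: 44.9
gripper_force: 0.0
```

Request:
servo_tool:
  plan:
    - [0,0,0,0,0,0,-1]
    - [0,0,0,0,0,0,-1]
    - [0,0,0,0,0,0,-1]
    - [0,0,0,0,0,0,-1]
    - [0,0,0,0,0,0,-1]

```text
time_s: 55.37
ee_pos: [366.2, 303.7, 40.1]
tool_rot: [0.706, 0.708, 0.0, -0.0]
ft_force: [1.0, 0.0, 5.2]
grip_width: 32.0
gripper_force: 12.0
```

Firm at 32 mm. Lift and carry.

Request:
servo_tool:
  plan:
    - [0,0,-0.05,0,0,0,-1]
    - [0,0,-0.15,0,0,0,-1]
    - [0,0,-0.28,0,0,0,-1]
    - [0,0,-0.42,0,0,0,-1]
    - [0,0,-0.6,0,0,0,-1]
  squeeze: 18

```text
time_s: 55.78
ee_pos: [364.7, 302.3, 186.5]
tool_rot: [0.706, 0.708, -0.002, 0.0]
ft_force: [0.3, 0.5, -1.4]
grip_width: 31.8
gripper_force: 18.0
```

Request:
servo_tool:
  plan:
    - [-0.07,0.025,0,0,0,0,-1]
    - [-0.18,0.055,0,0,0,0,-1]
    - [-0.29,0.09,0,0,0,0,-1]
    - [-0.41,0.128,0,0,0,0,-1]
    - [-0.518,0.163,0,0,0,0,-1]

```text
time_s: 56.2
ee_pos: [406.7, 172.2, 186.1]
tool_rot: [0.706, 0.708, -0.0, -0.0]
ft_force: [0.1, 0.8, -1.1]
grip_width: 31.8
gripper_force: 18.0
```

Request:
servo_tool:
  plan:
    - [-0.104,0.033,0,0,0,0,-1]
    - [-0.207,0.065,0,0,0,0,-1]
    - [-0.311,0.098,0,0,0,0,-1]
    - [-0.414,0.13,0,0,0,0,-1]
    - [-0.518,0.163,0,0,0,0,-1]

```text
time_s: 56.62
ee_pos: [447.7, 43.3, 186.1]
tool_rot: [0.706, 0.708, -0.0, -0.0]
ft_force: [0.7, -0.5, -1.1]
grip_width: 32.0
gripper_force: 18.0
```

Request:
servo_tool:
  plan:
    - [-0.11,0.035,0,0,0,0,-1]
    - [-0.23,0.07,0,0,0,0,-1]
    - [-0.34,0.105,0,0,0,0,-1]
    - [-0.44,0.14,0,0,0,0,-1]
    - [-0.518,0.163,0,0,0,0,-1]

```text
time_s: 57.03
ee_pos: [489.0, -87.0, 186.3]
tool_rot: [0.707, 0.707, -0.0, 0.0]
ft_force: [-0.3, -0.0, -1.7]
grip_width: 31.8
gripper_force: 18.0
```

Request:
servo_tool:
  plan:
    - [0,0,0,0,0,0,-1]
    - [0,0,0,0,0,0,-1]
    - [0,0,0,0,0,0,-1]
    - [0,0,0,0,0,0,-1]
    - [0,0,0,0,0,0,-1]

```text
time_s: 57.45
ee_pos: [488.8, -83.6, 186.3]
tool_rot: [0.706, 0.709, 0.0, -0.0]
ft_force: [0.2, 1.0, -1.0]
grip_width: 32.0
gripper_force: 18.0
```

```bash
python3 - <<'E'
from h import *
st();to([488.4,-85,49],0)
p,d,w=cap("scene"); W=np.nan_to_num(w); X,Y,Z=W[...,0],W[...,1],W[...,2]
m=(abs(X-488)<35)&(abs(Y+85)<35)
for a in range(140,230,12):
    q=W[m&(Z>=a)&(Z<a+12)]
    if len(q)>3: print(a,len(q),np.round([q[:,0].min(),q[:,0].max(),q[:,1].min(),q[:,1].max()],1))
E
```

```text
{'time_s': 57.45, 'ee_pos': [488.7892, -83.6416, 186.2784], 'tool_rot': [0.7056, 0.7086, 0.0001, -0.0003], 'joints': [-0.804, 0.0204, 0.9092, 1.8292, -0.0173, 1.3002, 0.1139], 'ft_force': [0.1699, 0.9856, -0.9982], 'grip_width': 31.972, 'gripper_force': 17.9999}
shift [-0.006 -0.001  0.549] turn [-0.0001 -0.0002  0.0013]
152 33 [ 469.   492.5 -103.7  -68.1]
164 38 [ 466.5  491.  -104.7  -67.4]
176 49 [ 466.4  494.9 -106.3  -65.6]
188 55 [ 466.5  497.6 -104.9  -67.2]
200 45 [ 467.4  491.8 -101.5  -68. ]
212 22 [ 470.3  489.  -100.6  -75.9]
224 64 [ 462.8  513.  -101.7  -74.4]
```

Request:
servo_tool:
  plan:
    - [-0.002,-0.001,0.12,0,0,0,-1]
    - [-0.002,-0.001,0.26,0,0,0,-1]
    - [-0.002,-0.001,0.39,0,0,0,-1]
    - [-0.002,-0.001,0.45,0,0,0,-1]
    - [-0.002,-0.001,0.46,0,0,0,-1]

```text
time_s: 57.92
ee_pos: [486.4, -84.6, 68.6]
tool_rot: [0.706, 0.708, -0.002, -0.001]
ft_force: [-0.0, -0.9, -1.7]
grip_width: 32.0
gripper_force: 18.0
```

Request:
servo_tool:
  plan:
    - [0,0,0,0,0,0,-1]
    - [0,0,0.02,0,0,0,-1]
    - [0,0,0.05,0,0,0,-1]
    - [0,0,0.08,0,0,0,-1]
    - [0,0,0.088,0,0,0,-1]

```text
time_s: 58.33
ee_pos: [488.5, -85.0, 48.6]
tool_rot: [0.706, 0.708, 0.0, -0.0]
ft_force: [-1.3, 0.7, -1.5]
grip_width: 32.4
gripper_force: 18.0
```

Request:
servo_tool:
  plan:
    - [0,0,0,0,0,0,-1]
    - [0,0,0,0,0,0,-1]
    - [0,0,0.003,0,0,0,-1]
    - [0,0,0.004,0,0,0,-1]
    - [0,0,0.004,0,0,0,-1]

```text
time_s: 58.75
ee_pos: [488.8, -85.2, 48.5]
tool_rot: [0.706, 0.708, 0.0, 0.0]
ft_force: [0.5, -0.6, -1.7]
grip_width: 32.2
gripper_force: 18.0
```

Release, rise, retreat, and look.

Request:
servo_tool:
  plan:
    - [0,0,0.002,0,0,0,-1]
    - [0,0,0.002,0,0,0,0.3]
    - [0,0,0.002,0,0,0,0.3]
    - [0,0,0.002,0,0,0,0.3]
    - [0,0,0.002,0,0,0,0.3]

```text
time_s: 59.17
ee_pos: [488.7, -85.2, 47.9]
tool_rot: [0.706, 0.708, 0.0, -0.0]
ft_force: [-0.8, 0.8, -0.2]
grip_width: 50.6
gripper_force: 0.0
```

Request:
servo_tool:
  plan:
    - [0,0,-0.06,0,0,0,0.4]
    - [0,0,-0.18,0,0,0,0.5]
    - [0,0,-0.32,0,0,0,0.6]
    - [0,0,-0.46,0,0,0,0.6]
    - [0,0,-0.6,0,0,0,0.6]

```text
time_s: 59.58
ee_pos: [488.2, -85.6, 199.5]
tool_rot: [0.707, 0.708, -0.0, -0.0]
ft_force: [1.2, 1.3, 0.3]
grip_width: 68.8
gripper_force: 0.0
```

Request:
servo_tool:
  plan:
    - [0.12,0,0,0,0,0,0.6]
    - [0.26,0,0,0,0,0,0.6]
    - [0.42,0,0,0,0,0,0.6]
    - [0.58,0,0,0,0,0,0.6]
    - [0.74,0,0,0,0,0,0.6]

```text
time_s: 60.0
ee_pos: [487.9, 101.6, 198.1]
tool_rot: [0.706, 0.708, 0.0, -0.0]
ft_force: [0.5, 0.8, 0.7]
grip_width: 69.5
gripper_force: 0.0
```

Request:
servo_tool:
  plan:
    - [0.14,0,0,0,0,0,0.6]
    - [0.28,0,0,0,0,0,0.6]
    - [0.42,0,0,0,0,0,0.6]
    - [0.52,0,0,0,0,0,0.6]
    - [0.56,0,0,0,0,0,0.6]

```text
time_s: 60.42
ee_pos: [486.7, 244.2, 197.3]
tool_rot: [0.704, 0.71, -0.0, -0.0]
ft_force: [0.3, 0.4, -0.6]
grip_width: 69.6
gripper_force: 0.0
```

Request:
servo_tool:
  plan:
    - [0,0,0,0,0,0,0.6]
    - [0,0,0,0,0,0,0.6]
    - [0,0,0,0,0,0,0.6]
    - [0,0,0,0,0,0,0.6]
    - [0,0,0,0,0,0,0.6]

```text
time_s: 60.83
ee_pos: [488.3, 238.4, 198.2]
tool_rot: [0.707, 0.707, 0.0, -0.0]
ft_force: [-0.1, 0.3, 0.7]
grip_width: 69.6
gripper_force: 0.0
```

```bash
python3 - <<'E'
from h import *
st()
p,d,w=cap("scene","scene12"); W=np.nan_to_num(w); X,Y,Z=W[...,0],W[...,1],W[...,2]
for n,y in(("red",38),("green",-24),("salt",-86)):
    q=W[(abs(X-488)<40)&(abs(Y-y)<28)&(Z>70)&(Z<135)]; zt=np.percentile(q[:,2],95); q=q[q[:,2]>zt-7]; print(n,np.round(np.r_[(q.min(0)+q.max(0))/2,zt],1))
a=cv2.imread("pics/scene12.png")[140:300,290:490]; cv2.imwrite("pics/s12.png",cv2.resize(a,None,fx=3.6,fy=3.6,interpolation=2))
E
```

```text
{'time_s': 60.8333, 'ee_pos': [488.2812, 238.3689, 198.1782], 'tool_rot': [0.707, 0.7072, 0.0003, -0.0001], 'joints': [-1.1211, 0.1514, 0.6525, 1.6901, -0.0948, 1.3315, -0.4514], 'ft_force': [-0.0566, 0.2606, 0.7317], 'grip_width': 69.5629, 'gripper_force': 0.0}
red [491.4  36.2 115.8 118.5]
green [491.8 -23.5 116.  118. ]
salt [485.1 -90.4  98.5 100.7]
```

View pics/s12.png

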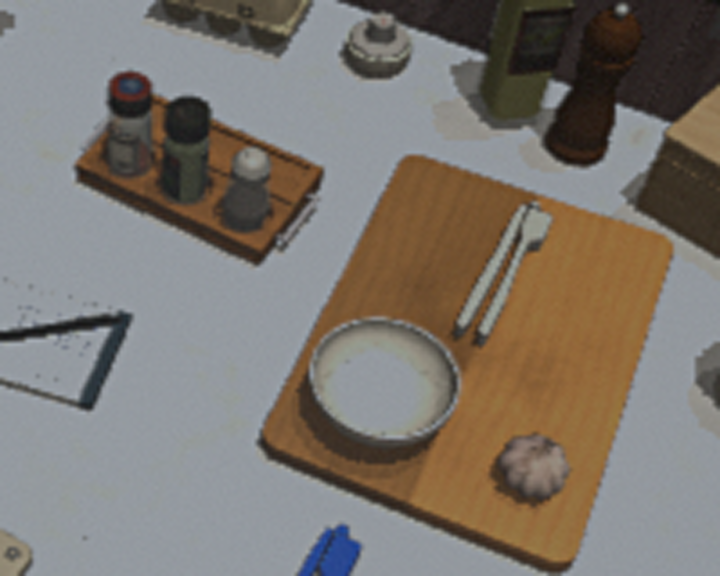

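The red jar at (130,125), the green jar at (187,150) and the shaker at (248,190) stand upright in their own wells. The press lies on the board at (500,270), and the bowl and bulb are where they were.

```bash
python3 -c "
from bench import ticket
print(ticket.finish_job())"
```

```text
the job is handed in; nothing more can be done
None
```

The job is handed in: the garlic press lies flat and lengthwise on the free part of the board, both jars and the shaker stand back in their own wells, and the bowl and bulb were left where they were; it took about 61 s of the 144 s, and the first grasp of the shaker closed empty and had to be repeated.

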